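# Load a light-tight camera test box, bolt it shut and step its filter shutter

## Task

Stand every camera module from the bench on the floor of the grey test box, on its foot with the lens up, setting each down rather than dropping it; then close the lid and turn its three captive knobs clockwise to their end stops. With the box bolted shut, slide the shutter plate on the lid one click, from the blank to the grey filter, leave it there for at least three seconds for the first exposure, then slide it on one more click to the open window and let go. Leave the mouse, servo, solder spool and screwdriver where they are.

Things in the scene. Friction and masses are not known exactly. Their poses are not given: they have to be found in the camera images.
- box: Grey painted open-topped test box fixed to the bench, 150 (x) x 310 (y) x 65 mm high; walls and floor 5 mm, so inside 140 x 300 mm, floor 5 mm up. Three bosses 30 mm deep stand out from its front (-x) face under the lid knobs. Origin: centre of the underside; x points away from the robot to the hinge side, y to the robot's left, z up.
- lid (a joint): Lid opening angle in rad: 0 closed, limit 2.0, starts open at 1.75 to 1.95. Grey plate 180 mm (from the hinge) x 310 x 10 mm; closed, its top is 75.5 mm above the bench and its front edge overhangs the box front by 30 mm. Stiff hinge (0.65 N m): it stays at any angle and must be pushed all the way down.
- lid_hinge (a point): On the hinge axis, middle of the lid's width, at the lid's under face (75 mm behind the box centre, 65.5 mm above the bench). The axis is y. This frame turns with the lid: -x points from the hinge to the free edge, z out of the outer face.
- lid_edge (a point): Middle of the lid's free edge, on the outer (top) face, 180 mm from the hinge; frame as lid_hinge. The three knobs stand on the outer face 17 mm in from this edge, at y = -115, 0 and +115 mm; between them the lid is bare from the edge to 60 mm in.
- knob0 (a joint): Angle in rad by which captive knob 0 (right, at box y = -115 mm) has been turned clockwise, seen from above with the lid closed: it starts loose at 0 to 0.5 and has a hard end stop at 2.4 (tight), where its bar lies along the lid's front edge. Light friction (0.06 N m); stays where left.
- knob1 (a joint): Angle in rad by which captive knob 1 (middle, y = 0) has been turned clockwise, seen from above with the lid closed: it starts loose at 0 to 0.5 and has a hard end stop at 2.4 (tight), where its bar lies along the lid's front edge. Light friction (0.06 N m); stays where left.
- knob2 (a joint): Angle in rad by which captive knob 2 (left, at box y = +115 mm) has been turned clockwise, seen from above with the lid closed: it starts loose at 0 to 0.5 and has a hard end stop at 2.4 (tight), where its bar lies along the lid's front edge. Light friction (0.06 N m); stays where left.
- knob0_grip (a point): Point on the axis of knob 0, 26 mm above the lid's top face. The knob is a black bar 42 mm long (along this frame's x), 12 mm thick (y), its top 10 mm above this point, its foot 18 mm below, on a round flange 32 mm wide and 6 mm thick. z: turning axis, away from the lid.
- knob1_grip (a point): Point on the axis of knob 1, 26 mm above the lid's top face. The knob is a black bar 42 mm long (along this frame's x), 12 mm thick (y), its top 10 mm above this point, its foot 18 mm below, on a round flange 32 mm wide and 6 mm thick. z: turning axis, away from the lid.
- knob2_grip (a point): Point on the axis of knob 2, 26 mm above the lid's top face. The knob is a black bar 42 mm long (along this frame's x), 12 mm thick (y), its top 10 mm above this point, its foot 18 mm below, on a round flange 32 mm wide and 6 mm thick. z: turning axis, away from the lid.
- shutter (a joint): Position in m of the aluminium shutter plate that slides over the white port in the lid, along box +y (robot's left): 0 = blank over the port (start), 0.045 = grey filter, 0.090 = open window (end of travel). A spring detent draws it into the nearest of these stops and holds it there; about 6 N pulls it out of a stop, easing to nothing half-way to the next.
- shutter_handle (a point): On the shutter plate's upright black handle fin, 20 mm above the plate and 10 mm below the fin's top. The fin is 42 mm long (x), 12 mm thick (y), 30 mm high above the plate; the plate's top is 6 mm above the lid. Frame axes as the lid's; 101.5 mm above the bench with the lid closed. Three brass dots on the front rail mark where the fin stands at the three stops.
- cam0: Camera module 1: a green board on a black carrier foot 56 x 44 x 12 mm (its own x by y by z) that carries, centred, a black upright lens barrel 26 mm in diameter; 42 mm high in all, about 90 g. Origin: centre of the underside, z up through the lens. May be absent (None); two to four modules are present.
- cam1: Camera module 2: a green board on a black carrier foot 56 x 44 x 12 mm (its own x by y by z) that carries, centred, a black upright lens barrel 26 mm in diameter; 42 mm high in all, about 90 g. Origin: centre of the underside, z up through the lens. May be absent (None); two to four modules are present.
- cam2: Camera module 3: a green board on a black carrier foot 56 x 44 x 12 mm (its own x by y by z) that carries, centred, a black upright lens barrel 26 mm in diameter; 42 mm high in all, about 90 g. Origin: centre of the underside, z up through the lens. May be absent (None); two to four modules are present.
- cam3: Camera module 4: a green board on a black carrier foot 56 x 44 x 12 mm (its own x by y by z) that carries, centred, a black upright lens barrel 26 mm in diameter; 42 mm high in all, about 90 g. Origin: centre of the underside, z up through the lens. May be absent (None); two to four modules are present.
- mouse: Black computer mouse, 108 x 60 x 29 mm, a bystander. Origin: centre of the underside.
- servo: Red servo motor, 54 x 20 x 44 mm, a bystander. Origin: centre of the underside.
- solder_spool: Grey solder spool standing on its flange, 60 mm wide, 40 mm high, a bystander. Origin: centre of the underside.
- screwdriver: Screwdriver lying on the bench, 160 mm long, a bystander. Origin under the middle.

How it is judged:
On the way, in this order (a step that is already met when the one before it is completed fails the run):
1. every camera module stands on the box floor, lens up, let go (x of cam0 in the frame of box between -0.06 and 0.06 m and y of cam0 in the frame of box between -0.145 and 0.145 m and z of each of cam0, cam1, cam2, cam3 in the frame of box below 0.012 m and angle between each of cam0, cam1, cam2, cam3's own z axis and vertical below 0.15 rad and x of cam1 in the frame of box between -0.06 and 0.06 m and y of cam1 in the frame of box between -0.145 and 0.145 m and x of cam2 in the frame of box between -0.06 and 0.06 m and y of cam2 in the frame of box between -0.145 and 0.145 m and x of cam3 in the frame of box between -0.06 and 0.06 m and y of cam3 in the frame of box between -0.145 and 0.145 m and linear speed of each of cam0, cam1, cam2, cam3 below 0.03 m/s and contact force between the fingers and cam0 below 0.2 N and contact force between the fingers and cam1 below 0.2 N and contact force between the fingers and cam2 below 0.2 N and contact force between the fingers and cam3 below 0.2 N), for 0.2 s.
2. the lid is closed over them (value of joint lid below 0.04 rad and x of cam0 in the frame of box between -0.06 and 0.06 m and y of cam0 in the frame of box between -0.145 and 0.145 m and z of each of cam0, cam1, cam2, cam3 in the frame of box below 0.012 m and angle between each of cam0, cam1, cam2, cam3's own z axis and vertical below 0.15 rad and x of cam1 in the frame of box between -0.06 and 0.06 m and y of cam1 in the frame of box between -0.145 and 0.145 m and x of cam2 in the frame of box between -0.06 and 0.06 m and y of cam2 in the frame of box between -0.145 and 0.145 m and x of cam3 in the frame of box between -0.06 and 0.06 m and y of cam3 in the frame of box between -0.145 and 0.145 m), for 0.2 s.
3. all three captive knobs are turned to their end stops with the lid closed (value of joint lid below 0.04 rad and value of joint each of knob0, knob1, knob2 above 2.3 rad), for 0.2 s.
4. the shutter rests at the grey-filter stop for three seconds (all of step 3 and value of joint shutter between 0.04 and 0.05 m and velocity of joint shutter between -0.01 and 0.01 m/s), for 3 s.
5. the shutter is at the open stop (all of step 3 and value of joint shutter between 0.085 and 0.095 m and velocity of joint shutter between -0.01 and 0.01 m/s), for 0.2 s.
At the end, for the whole second after the job is handed in: Every module present stands on the box floor (its origin inside the box and under 12 mm up, tilted under 0.15 rad, at rest), the lid is closed (under 0.04 rad), all three knobs are past 2.3 rad (stop at 2.4) and the shutter rests within 5 mm of its open stop (0.090) (all of step 5 and x of cam0 in the frame of box between -0.06 and 0.06 m and y of cam0 in the frame of box between -0.145 and 0.145 m and z of each of cam0, cam1, cam2, cam3 in the frame of box below 0.012 m and angle between each of cam0, cam1, cam2, cam3's own z axis and vertical below 0.15 rad and x of cam1 in the frame of box between -0.06 and 0.06 m and y of cam1 in the frame of box between -0.145 and 0.145 m and x of cam2 in the frame of box between -0.06 and 0.06 m and y of cam2 in the frame of box between -0.145 and 0.145 m and x of cam3 in the frame of box between -0.06 and 0.06 m and y of cam3 in the frame of box between -0.145 and 0.145 m and linear speed of each of cam0, cam1, cam2, cam3 below 0.03 m/s); the robot touches nothing.
It fails at once if a camera module is dropped into the box (falls freely by more than about 2 cm) ((linear speed of cam0 above 0.6 m/s and contact force between the fingers and cam0 below 0.05 N and z of cam0 in the frame of box above 0.01 m and x of cam0 in the frame of box between -0.07 and 0.07 m and y of cam0 in the frame of box between -0.15 and 0.15 m) or (linear speed of cam1 above 0.6 m/s and contact force between the fingers and cam1 below 0.05 N and z of cam1 in the frame of box above 0.01 m and x of cam1 in the frame of box between -0.07 and 0.07 m and y of cam1 in the frame of box between -0.15 and 0.15 m) or (linear speed of cam2 above 0.6 m/s and contact force between the fingers and cam2 below 0.05 N and z of cam2 in the frame of box above 0.01 m and x of cam2 in the frame of box between -0.07 and 0.07 m and y of cam2 in the frame of box between -0.15 and 0.15 m) or (linear speed of cam3 above 0.6 m/s and contact force between the fingers and cam3 below 0.05 N and z of cam3 in the frame of box above 0.01 m and x of cam3 in the frame of box between -0.07 and 0.07 m and y of cam3 in the frame of box between -0.15 and 0.15 m)).
It fails at once if the mouse, servo, solder spool or screwdriver is moved more than 3 cm (distance of any of mouse, servo, solder_spool, screwdriver from where it was at the start of the episode above 0.03 m).
Of cam0, cam1, cam2, cam3 only 2 to 4 are there at a start; the rules pass over those that are not, and their reading is None.
At some moment in a run one of cam0, cam1, cam2, cam3 may be knocked a few centimetres aside while the robot is not near it.
It also fails if it takes over 210 s, if anything falls off the work surface, if the arm or the gripper's body presses on something with over 40 N, if the wrist force passes 120 N, or if a joint passes its speed limit or range.

## Robot

A 6-joint arm with a two-finger parallel gripper is mounted at the origin on the work surface. World frame = base frame: x ahead of the robot, y to its left, z up, the work surface at z = 0. Lengths are in m, angles in rad, forces in N, time in s.
With the tool pointing down it reaches from about 0.35 to 0.975 m from the base axis. Payload 4.9 kg.
Tool frame: the origin (TCP) lies on the mounting face of the last link; the fingertips stand 173 mm ahead of it and the grasp point (between the pads) lies 155 mm ahead of it (tcp_to_grasp is the distance from the TCP to the grasp point, in m); z points along the fingers, y is the line along which they close (so a half turn about z gives the same grasp; the last joint's range is limited). The gripper opens to 85 mm and grips with 20 to 120 N. Pads are 22 mm wide; open, the fingers measure 114 mm over their backs; the gripper's body (76 mm by 85 mm) begins 54 mm behind the grasp point. The pads swing forward as they close: fully open they stand 13 mm farther back than shut.
Start: joints at [-0.119, 0.053, 1.613, -0, 1.476, -0.119], TCP at [0.625, 0, 0.405] pointing down, gripper open.
Joint ranges: [-3.01, 3.01], [-1.01, 2.22], [0.06, 2.58], [-1.02, 4.17], [0.09, 2.62], [-3.14, 3.14]. Speed limits (rad/s): [2.57, 2.57, 3.14, 3.14, 3.14, 3.14].

## Interface

Orientations are given as a rotation vector (axis times angle).
In Python, from station import get_obs, get_image, calibration, finish_job, tcp_to_grasp gives the robot as it stands. The module is installed in compiled form; this text tells all that it offers.
- The arm moves only by the tool arm_command, never from a script. Its argument "plan" is a list that holds one entry, the list of rows, each a list of 6 numbers: the shift along the tool's x, y, z in cm, then the turn, a rotation vector about the tool's x, y, z in rad. A call has 1 to 12 rows; each row is the pose to reach, as a shift and turn from the pose commanded when the call began, along the tool's axes at that moment; what a row does not reach only later rows make up. A row lasts 1/12 s, in which the tool goes at most 41.7 mm and 7.16 degrees, less where a joint would pass 70% of its speed; a pose out of reach is approached as far as the arm can. A call with a gripper value outside its range is refused whole. "gripper" is the closure, from -1 (fully open) to 1 (shut), set as the call begins (left out, the last holds). The fingers move at their own pace and stop on an object; "force" is the grip in N (left out, the last holds). Time passes only in rows, so rows that repeat a pose let the fingers close. It gives the time, the measured TCP pose, the force, the opening and the grip force at its end, in the units of the state.
- get_obs(): the state, without advancing time (a new reading comes with each control period).
- get_image(name): name is "scene" or "side" or "wrist"; returns (picture, depth): 420x560x3 uint8, blue, green, red; 420x560 float32, m along the optical axis (not along the pixel's ray), 0 where there is no reading.
- calibration(name): a dict with "fx", "fy", "cx", "cy" (pixels), "dist" ([k1, k2, p1, p2, k3] as OpenCV has them; the pictures are not rectified), "pose" (4x4, takes a point from camera to world coordinates). Camera axes: x right, y up, looking along -z (the intrinsics and any distortion apply to the point x, -y, -z); pixel columns grow to the right and rows downward; lengths in m; the calibration is good to about 2 mm. A picture is of the moment at which its call begins: read the wrist's pose just before it. calibration takes no time and is no camera call; for the wrist camera it gives the pose at the moment of the call.
- finish_job(): hands the job in; it is judged then, once.
The state is a dict: "t": time; "q": joint angles; "dq": joint speeds; "effort": joint torques, N m; "tool_pos": TCP position; "tool_rot": TCP orientation; "contact_force": force on the tool from outside, world axes, zero at the start; "wrist_torque": the same for the moment, N m; "opening": finger opening in m; "grip_force": force on a finger pad.
Only numpy, scipy, OpenCV 4.12 (cv2) and the standard library are available. Lean on these libraries where they do the work, as an engineer would, in place of code of your own. Each camera call takes 0.05 s, during which the arm holds its last target. There are 200 camera calls.

## Working session

There is one attempt and no reset: what is moved stays moved. The work goes in short steps, Python scripts to look and compute and a tool call to move; the robot and the scene stay as the last step left them, time stands still between calls to the robot, and variables do not carry over. Pictures are saved under pics/ and viewed, at most 14 in all, crops included, and the job is handed in when it is done.

Besides the shell and the picture viewer there is one more tool, called after "Emit:" by a JSON object that holds its "name" and its "arguments", one argument or row to a line. arm_command: Moves the arm, as the interface text tells. Its arguments: {"type":"object","properties":{"plan":{"type":"array"},"gripper":{"type":"number"},"force":{"type":"number"}},"required":["plan"]}

```bash
mkdir -p pics
cat > h.py <<'E'
import numpy as np, cv2
from station import *
from scipy.spatial.transform import Rotation as R
def shot(name, fn=None):
    c=calibration(name); im,d=get_image(name)
    if fn: cv2.imwrite('pics/'+fn,im)
    return c,im,d
def pts(c,d):
    """world points of every pixel from depth"""
    h,w=d.shape
    uv=np.stack(np.meshgrid(np.arange(w),np.arange(h)),-1).reshape(-1,1,2).astype(np.float64)
    K=np.array([[c['fx'],0,c['cx']],[0,c['fy'],c['cy']],[0,0,1.]])
    n=cv2.undistortPoints(uv,K,np.array(c['dist'],float)).reshape(h,w,2)
    P=np.stack([n[...,0]*d,-n[...,1]*d,-d],-1)
    T=np.array(c['pose']); W=P@T[:3,:3].T+T[:3,3]
    W[d<=0]=np.nan
    return W
E
python3 - <<'E'
from h import *
print(get_obs(), tcp_to_grasp)
for n in ('scene','side','wrist'):
    c,im,d=shot(n,n+'0.png'); print(n,c)
    W=pts(c,d); np.savez(n+'0.npz',W=W,im=im)
E
```

```text
{'t': 0.0, 'q': array([-1.19026320e-01,  5.33444777e-02,  1.61432008e+00, -4.84716135e-05,
        1.47604300e+00, -1.19001455e-01]), 'dq': array([ 0.00150925, -0.00072531, -0.00036965, -0.00104435, -0.00211681,
       -0.00055759]), 'effort': array([ 2.70554956e-04, -3.93670499e+01, -3.70175600e+01, -1.62778279e-04,
        6.93513779e-03, -6.06393527e-06]), 'tool_pos': array([6.24717406e-01, 1.26054517e-05, 4.03454759e-01]), 'tool_rot': array([-2.22030899e+00, -2.22026407e+00,  2.11201387e-03]), 'contact_force': array([-0.36012291, -0.25538471, -0.06854097]), 'wrist_torque': array([-0.01224518,  0.01249918,  0.05695633]), 'grip_force': 0.0, 'opening': 0.08548979862189307} 0.1547
scene {'fx': 507.79336601229846, 'fy': 507.79336601229846, 'cx': 276.52263981754567, 'cy': 208.73390493920627, 'dist': array([0.00156891, 0.        , 0.        , 0.        , 0.        ]), 'pose': array([[-0.19880427, -0.72696778,  0.65726305,  1.32833182],
       [ 0.98000027, -0.14148366,  0.13993511,  0.19101322],
       [-0.00873634,  0.67193766,  0.74055618,  1.01603226],
       [ 0.        ,  0.       
[... 317 characters left out ...]
9911482, -0.74478806, -0.92496841],
       [ 0.00264163,  0.83143777,  0.55561161,  0.78242288],
       [ 0.        ,  0.        ,  0.        ,  1.        ]])}
wrist {'fx': 329.9733924151171, 'fy': 329.9733924151171, 'cx': 278.95209393086475, 'cy': 205.99204145494713, 'dist': array([-0.00934429,  0.        ,  0.        ,  0.        ,  0.        ]), 'pose': array([[ 9.99999601e-01,  6.08464559e-04,  6.53901169e-04,
         6.25609187e-01],
       [-7.69160981e-04,  9.58797491e-01,  2.84089386e-01,
         7.30028508e-02],
       [-4.54100477e-04, -2.84089776e-01,  9.58797577e-01,
         3.72973040e-01],
       [ 0.00000000e+00,  0.00000000e+00,  0.00000000e+00,
         1.00000000e+00]])}
```

View pictures.

View pics/scene0.png

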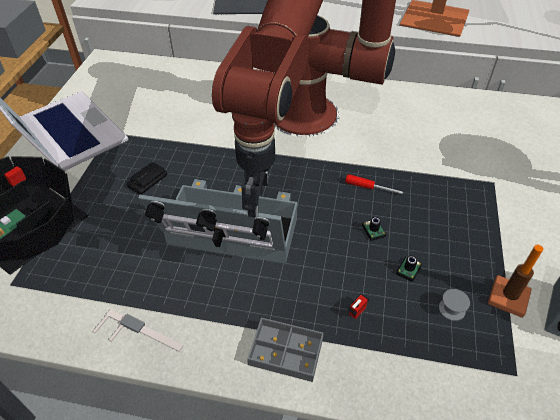

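View pics/side0.png

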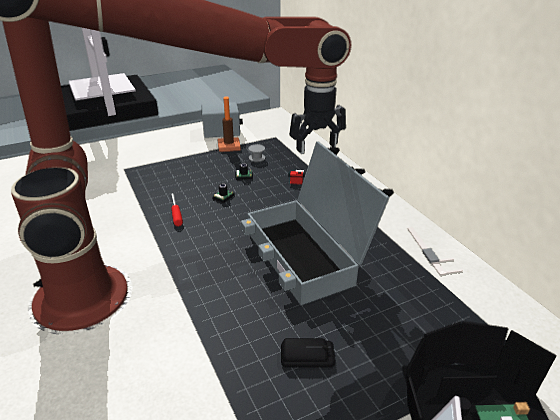

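Two modules are visible (scene ≈(374,227) and (409,267)), both upright; the box is in the middle with its lid open, mouse at (147,178), servo (360,306), spool (455,304), screwdriver (375,185). In the side view the box is empty and the front bosses are at (248,225), (266,247), (288,273).

Run:
```python
from h import *
for n in ('scene','side'):
    z=np.load(n+'0.npz'); W=z['W']; im=z['im']; hsv=cv2.cvtColor(im,cv2.COLOR_BGR2HSV)
    on=(W[...,0]>0.3)&(W[...,0]<1.1)&(abs(W[...,1])<0.6)&(W[...,2]>-.02)
    g=((hsv[...,0]>40)&(hsv[...,0]<90)&(hsv[...,1]>90)&on&(W[...,2]<.06)).astype(np.uint8)
    k,l,s,c=cv2.connectedComponentsWithStats(g)
    for i in range(1,k):
        if s[i,4]>12:
            w=W[l==i]; print(n,'green',s[i,4],c[i].round(),np.median(w,0).round(4), 'ext',w.min(0).round(3),w.max(0).round(3))
    # barrels: high points near
    t=(on&(W[...,2]>.036)&(W[...,2]<.05)&(W[...,1]>.15)).astype(np.uint8)
    k,l,s,c=cv2.connectedComponentsWithStats(t)
    for i in range(1,k):
        if s[i,4]>12: w=W[l==i]; print(n,'top',s[i,4],c[i].round(),np.mean(w,0).round(4))
    # box rims
    r=(on&(abs(W[...,2]-.065)<.004)&(abs(W[...,1])<.3)).astype(np.uint8)
    k,l,s,c=cv2.connectedComponentsWithStats(r)
    for i in range(1,k):
        if s[i,4]>40:
            w=W[l==i].astype(np.float32); print(n,'rim',s[i,4],c[i].round(),cv2.minAreaRect(w[:,:2]),np.median(w[:,2]))
```

```text
scene green 102 [374. 231.] [0.4644 0.2606 0.0123] ext [0.442 0.233 0.007] [0.486 0.285 0.033]
scene green 132 [408. 269.] [0.5721 0.3456 0.0126] ext [0.537 0.327 0.007] [0.591 0.377 0.03 ]
scene top 76 [375. 221.] [0.4568 0.2604 0.0417]
scene top 91 [411. 260.] [0.5643 0.3522 0.0419]
scene top 66 [512. 292.] [0.6097 0.5746 0.0427]
scene top 491 [456. 300.] [0.6544 0.4521 0.0402]
scene top 92 [358. 302.] [0.7028 0.2397 0.04  ]Traceback (most recent call last):
  File "<stdin>", line 20, in <module>
cv2.error: OpenCV(4.12.0) /io/opencv/modules/imgproc/src/convhull.cpp:143: error: (-215:Assertion failed) total >= 0 && (depth == CV_32F || depth == CV_32S) in function 'convexHull'
```

View pics/wrist0.png

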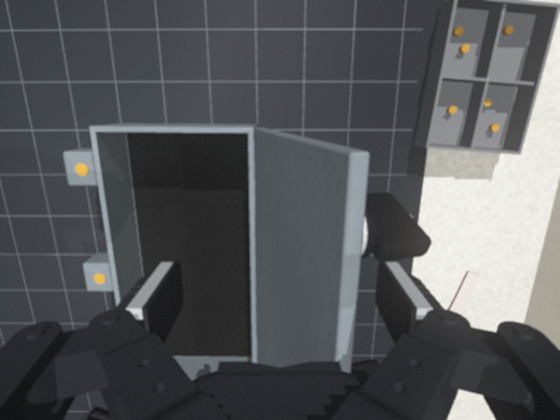

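Wrist view: looking down at the box (image right = +x, up = +y), rim corners at (93,128) and (253,128), bosses at (82,168), (99,278), lid leaning right.

Run:
```python
from h import *
for n in ('scene','side','wrist'):
    z=np.load(n+'0.npz'); W=z['W']; im=z['im']
    on=(W[...,0]>0.4)&(W[...,0]<.8)&(abs(W[...,1])<0.3)
    r=on&(abs(W[...,2]-.0655)<.003)
    k,l,s,c=cv2.connectedComponentsWithStats(r.astype(np.uint8))
    for i in range(1,k):
        if s[i,4]>40:
            w=np.ascontiguousarray(W[l==i]).astype(np.float32); print(n,'rim',s[i,4],c[i].round(),cv2.minAreaRect(w[:,:2].copy()),np.median(w[:,2]))
    hsv=cv2.cvtColor(im,cv2.COLOR_BGR2HSV)
    b=((hsv[...,0]>12)&(hsv[...,0]<32)&(hsv[...,1]>120)&on&(W[...,2]>.02)).astype(np.uint8)
    k,l,s,c=cv2.connectedComponentsWithStats(b)
    for i in range(1,k):
        if s[i,4]>8: print(n,'brass',s[i,4],c[i].round(1),np.median(W[l==i],0).round(4))
    # dark modules from wrist/side top
    # lid plane
    m=on&(W[...,2]>.09)&(W[...,2]<.24)&(W[...,0]>.55)
    if n=='side':
        w=W[m]; ctr=w.mean(0); v=np.linalg.svd(w-ctr,full_matrices=False)[2]; print('lid plane',ctr,v[2],len(w), w.max(0),w.min(0))
W=np.load('wrist0.npz')['W']
for p in [(110,126),(180,128),(245,128),(250,200),(250,280),(104,200),(115,280),(180,356)]: print(p,W[p[1],p[0]].round(4))
```

```text
scene rim 282 [209. 188.] ((0.44410303235054016, -0.18017075955867767), (0.07384176552295685, 0.17138998210430145), 16.523408889770508) 0.0654169
scene rim 254 [284. 207.] ((0.49863675236701965, 0.03982214257121086), (0.17707844078540802, 0.08323007822036743), 34.485107421875) 0.06541576
scene brass 10 [197.8 183. ] [ 0.4347 -0.2118  0.0661]
scene brass 9 [239.6 189.3] [ 0.4369 -0.0972  0.0671]
scene brass 11 [282.6 195.9] [0.4381 0.0182 0.0671]
side rim 105 [297. 206.] ((0.5873806476593018, 0.02554536610841751), (0.05677904188632965, 0.106893390417099), 36.178955078125) 0.06466477
side rim 858 [295. 250.] ((0.512546181678772, -0.09835676848888397), (0.3150530457496643, 0.18829579651355743), 89.78205871582031) 0.06474699
side brass 10 [266.5 246.2] [ 0.4361 -0.0972  0.0645]
side brass 11 [287.7 274.8] [ 0.4341 -0.2123  0.0641]
lid plane [ 0.63256585 -0.11934603  0.16963818] [-0.9451985   0.00666855  0.32642813] 5364 [0.69668775 0.05764125 0.2395187 ] [ 0.60380336 -0.2568435   0.09000285]
wrist rim 5079 [147. 205.] ((0.5111943483352661, -0.07249321043491364), (0.25982293486595154, 0.18060536682605743), 89.332763671875) 0.06489324
wrist brass 107 [ 81.3 169.1] [0.4391 0.0184 0.0655]
wrist brass 78 [ 99.1 278.1] [ 0.4374 -0.0963  0.0653]
(110, 126) [0.4706 0.0578 0.0632]
(180, 128) [0.535  0.0559 0.064 ]
(245, 128) [0.5945 0.0558 0.0645]
(250, 200) [ 0.5974 -0.0122  0.0648]
(250, 280) [ 0.5951 -0.099   0.0645]
(104, 200) [ 0.4558 -0.0119  0.0655]
(115, 280) [ 0.4538 -0.0989  0.0649]
(180, 356) [ 0.4914 -0.2478  0.0041]
```

Emit:
{"name": "arm_command", "arguments": {
  "plan": [
    [[0, 0, -4, 0, 0, 0], [0, -4, -6, 0, 0, 0], [14, -7, -4, 0, 0, 0], [28, -11, 0, 0, 0, 0], [28, -11, 0, 0, 0, 0], [28, -11, 0, 0, 0, 0], [28, -11, 0, 0, 0, 0], [28, -11, 0, 0, 0, 0], [28, -11, 0, 0, 0, 0], [28, -11, 0, 0, 0, 0], [28, -11, 0, 0, 0, 0], [28, -11, 0, 0, 0, 0]]
  ],
  "gripper": -1,
  "force": 30
}}

```text
t: 1.15
tool_pos: [0.5149, 0.2801, 0.4044]
tool_rot: [2.22, 2.222, -0.001]
contact_force: [0.4, -0.2, 0.2]
opening: 0.0855
grip_force: 0.0
```

```bash
cat >> h.py <<'E'
def barrels(n='wrist',fn=None,lo=.036,hi=.048,reg=(.35,.8,-.6,.6)):
    c,im,d=shot(n,fn); W=pts(c,d)
    m=(W[...,2]>lo)&(W[...,2]<hi)&(W[...,0]>reg[0])&(W[...,0]<reg[1])&(W[...,1]>reg[2])&(W[...,1]<reg[3])
    k,l,s,ce=cv2.connectedComponentsWithStats(m.astype(np.uint8)); out=[]
    for i in range(1,k):
        if s[i,4]>30:
            w=W[l==i]; (cx,cy),r=cv2.minEnclosingCircle(np.ascontiguousarray(w[:,:2],dtype=np.float32))
            print(n,s[i,4],ce[i].round(),'mean',w.mean(0).round(4),'circ',round(cx,4),round(cy,4),'r',round(r,4))
    return c,im,W
E
python3 - <<'E'
from h import *
o=get_obs(); print(o['t'],o['tool_pos'],o['tool_rot'])
barrels('wrist','w1.png')
barrels('side'); barrels('scene')
E
```

```text
1.15 [0.51488072 0.28008594 0.40436913] [ 2.22030853e+00  2.22220347e+00 -1.35910736e-03]
wrist 1416 [432.  12.] mean [0.6541 0.4365 0.0404] circ 0.6545 0.4457 r 0.0284
wrist 585 [327. 108.] mean [0.5626 0.3526 0.0426] circ 0.5629 0.3524 r 0.013
wrist 477 [222. 199.] mean [0.4563 0.2619 0.0421] circ 0.4559 0.261 r 0.013
wrist 478 [452. 217.] mean [0.7016 0.2414 0.039 ] circ 0.7009 0.2407 r 0.0223
wrist 641 [287. 360.] mean [0.5261 0.0576 0.041 ] circ 0.527 0.0575 r 0.0747
side 113 [256. 148.] mean [0.652  0.4497 0.0401] circ 0.6511 0.4512 r 0.032
side 36 [243. 165.] mean [0.5608 0.348  0.0413] circ 0.5609 0.3512 r 0.0165
side 38 [297. 172.] mean [0.7005 0.2372 0.0393] circ 0.7006 0.241 r 0.021
side 42 [223. 186.] mean [0.4542 0.2568 0.0409] circ 0.4538 0.2588 r 0.0139
side 350 [303. 228.] mean [ 0.5686 -0.0382  0.0421] circ 0.5328 -0.087 r 0.1546
side 84 [253. 234.] mean [ 0.4378 -0.007   0.0425] circ 0.4351 -0.0146 r 0.0478
side 97 [273. 260.] mean [ 0.439  -0.1285  0.0423] circ 0.4338 -0.1313 r 0.0463
side 298 [318. 283.] mean [ 0.4964 -0.2459  0.0421] circ 0.5077 -0.2288 r 0.0935

[... 254 characters left out ...]
 42. 212.] mean [ 0.5916 -0.5867  0.0426] circ 0.5935 -0.5872 r 0.0342
scene 203 [ 42. 239.] mean [ 0.6716 -0.5416  0.0425] circ 0.6519 -0.5555 r 0.0889
scene 78 [375. 221.] mean [0.4576 0.26   0.0422] circ 0.456 0.2613 r 0.0144
scene 131 [187. 237.] mean [ 0.5978 -0.1907  0.0418] circ 0.5971 -0.1906 r 0.0633
scene 182 [254. 248.] mean [ 0.5994 -0.0221  0.042 ] circ 0.5955 -0.0243 r 0.081
scene 87 [411. 260.] mean [0.5638 0.3522 0.042 ] circ 0.5627 0.3515 r 0.0141
scene 59 [512. 292.] mean [0.6094 0.5748 0.0418] circ 0.6017 0.5788 r 0.0178
scene 484 [456. 300.] mean [0.6543 0.4521 0.0404] circ 0.6539 0.4523 r 0.0309
scene 91 [358. 303.] mean [0.7032 0.2397 0.0402] circ 0.7028 0.2408 r 0.0209
```

View pics/w1.png

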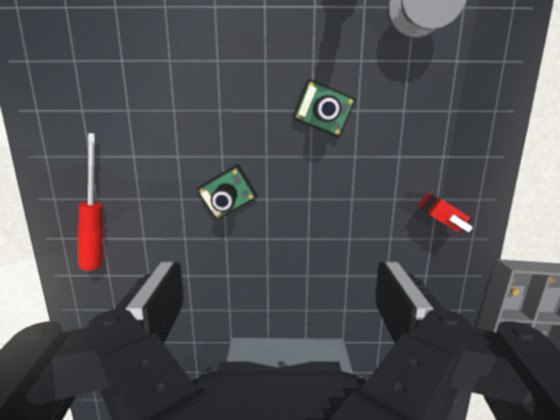

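Modules' lenses at wrist pixels (222,199) and (327,108), i.e. world (0.456,0.261) and (0.563,0.352), agreeing across three views with height 42 mm and radius 13 mm; screwdriver at (90,220), servo at (447,212), spool at (428,10) are clear of them. Grasping the nearer module.

Emit:
{"name": "arm_command", "arguments": {
  "plan": [
    [[-1.9, -5.9, 4, 0, 0, 0], [-1.9, -5.9, 8, 0, 0, 0], [-1.9, -5.9, 12, 0, 0, 0], [-1.9, -5.9, 15, 0, 0, 0], [-1.9, -5.9, 18, 0, 0, 0], [-1.9, -5.9, 20, 0, 0, 0], [-1.9, -5.9, 21.6, 0, 0, 0], [-1.9, -5.9, 21.6, 0, 0, 0], [-1.9, -5.9, 21.6, 0, 0, 0]]
  ]
}}

```text
t: 2.05
tool_pos: [0.4563, 0.26, 0.1884]
tool_rot: [-2.223, -2.219, 0.002]
contact_force: [0.6, -0.1, -0.1]
opening: 0.0856
grip_force: 0.0
```

Emit:
{"name": "arm_command", "arguments": {
  "plan": [
    [[0, 0, 0, 0, 0, 0], [0, 0, 0, 0, 0, 0], [0, 0, 0, 0, 0, 0], [0, 0, 0, 0, 0, 0], [0, 0, 0, 0, 0, 0], [0, 0, 0, 0, 0, 0], [0, 0, 0, 0, 0, 0], [0, 0, 0, 0, 0, 0]]
  ],
  "gripper": 1,
  "force": 30
}}

```text
t: 2.72
tool_pos: [0.4564, 0.2612, 0.1897]
tool_rot: [2.221, 2.221, 0.002]
contact_force: [-1.2, -0.5, 6.3]
opening: 0.0239
grip_force: 29.8
```

Emit:
{"name": "arm_command", "arguments": {
  "plan": [
    [[0, 0, -1, 0, 0, 0], [0, 0, -3, 0, 0, 0], [0, 0, -6, 0, 0, 0], [0, 0, -9, 0, 0, 0], [0, 0, -11, 0, 0, 0], [0, 0, -11, 0, 0, 0], [0, 0, -11, 0, 0, 0]]
  ]
}}

```text
t: 3.3
tool_pos: [0.4562, 0.2611, 0.3]
tool_rot: [2.221, 2.221, 0.004]
contact_force: [0.1, 0.5, -1.8]
opening: 0.0237
grip_force: 29.6
```

Run:
```python
from h import *
o=get_obs(); print(o)
c,im,d=shot('side'); cv2.imwrite('pics/s1.png',cv2.resize(im[80:260,160:340],None,fx=3,fy=3))
```

```text
{'t': 3.3, 'q': array([ 3.78297928e-01, -9.76980529e-02,  1.94091137e+00,  1.85587463e-05,
        1.29558819e+00,  3.78173623e-01]), 'dq': array([-0.00244178,  0.03599773,  0.04906228, -0.00020912,  0.0030274 ,
        0.00100512]), 'effort': array([ 1.63126696e-02, -3.26248813e+01, -3.69643986e+01,  5.60071348e-04,
       -2.76697765e-02, -1.00141888e-04]), 'tool_pos': array([0.45616564, 0.26114623, 0.2999964 ]), 'tool_rot': array([2.22053721, 2.22080211, 0.0040356 ]), 'contact_force': array([ 0.10367734,  0.50892393, -1.77599873]), 'wrist_torque': array([-0.03043298, -0.01668445, -0.03785169]), 'grip_force': 29.61842715740204, 'opening': 0.023705622990546786}
```

View pics/s1.png

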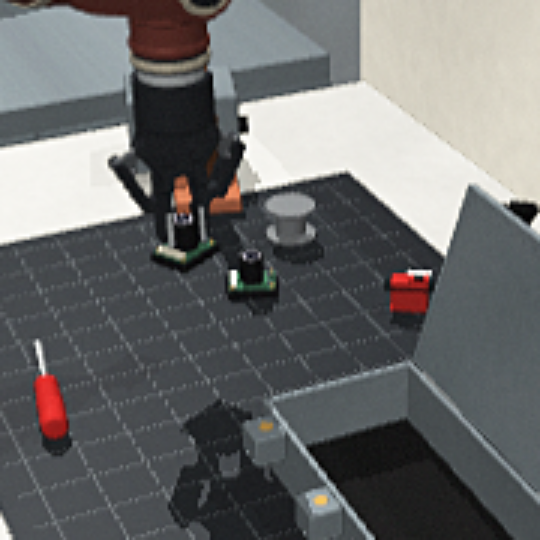

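Module is held upright (at (185,240) in the crop). Carrying it over the box.

Emit:
{"name": "arm_command", "arguments": {
  "plan": [
    [[-3, 0.5, 0, 0, 0, 0], [-7, 1.2, 0, 0, 0, 0], [-11, 2, 0, 0, 0, 0], [-15, 2.6, 0, 0, 0, 0], [-19, 3.2, 0, 0, 0, 0], [-23, 4, 0, 0, 0, 0], [-27, 4.6, 0, 0, 0, 0], [-31, 5.2, 0, 0, 0, 0], [-35, 5.7, 0, 0, 0, 0], [-39, 6.1, 0, 0, 0, 0], [-42.6, 6.3, 0, 0, 0, 0], [-42.6, 6.3, 0, 0, 0, 0]]
  ]
}}

```text
t: 4.35
tool_pos: [0.5183, -0.1699, 0.2964]
tool_rot: [-2.227, -2.214, 0.005]
contact_force: [0.3, 0.1, -0.1]
opening: 0.0241
grip_force: 29.6
```

Emit:
{"name": "arm_command", "arguments": {
  "plan": [
    [[0, 0, 2, 0, 0, 0], [0, 0, 4.5, 0, 0, 0], [0, 0, 7, 0, 0, 0], [0, 0, 8.5, 0, 0, 0], [0, 0, 9.4, 0, 0, 0], [0, 0, 9.8, 0, 0, 0], [0, 0, 10, 0, 0, 0], [0, 0, 10, 0, 0, 0], [0, 0, 10, 0, 0, 0]]
  ]
}}

```text
t: 5.1
tool_pos: [0.5195, -0.1651, 0.1997]
tool_rot: [2.22, 2.22, 0.001]
contact_force: [0.7, -0.1, -1.1]
opening: 0.0243
grip_force: 29.6
```

Emit:
{"name": "arm_command", "arguments": {
  "plan": [
    [[0, 0, 0.2, 0, 0, 0], [0, 0, 0.4, 0, 0, 0], [0, 0, 0.5, 0, 0, 0], [0, 0, 0.5, 0, 0, 0], [0, 0, 0.5, 0, 0, 0]]
  ]
}}

```text
t: 5.52
tool_pos: [0.5194, -0.1652, 0.1947]
tool_rot: [2.221, 2.221, 0.001]
contact_force: [-1.5, 1.2, 4.0]
opening: 0.024
grip_force: 30.0
```

Run:
```python
from h import *
c,im,d=shot('side'); cv2.imwrite('pics/s2.png',cv2.resize(im[140:320,220:400],None,fx=3,fy=3))
o=get_obs(); print(o['tool_pos'],o['contact_force'])
```

```text
[ 0.51934755 -0.16518825  0.19467451] [-1.97732532  0.40735692  5.61535682]
```

View pics/s2.png

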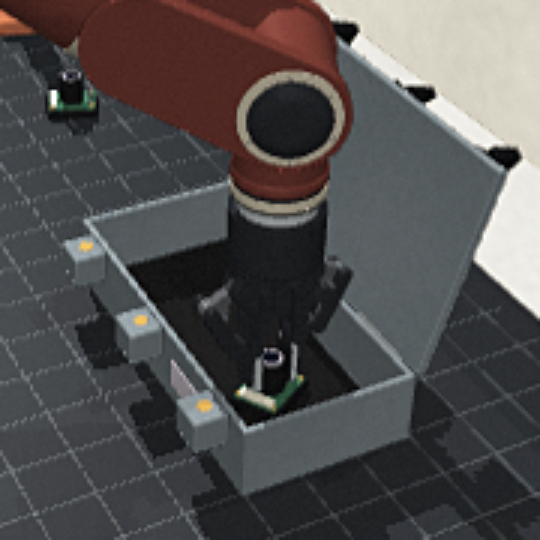

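Module is on the box floor at crop (272,395), force 5.6 N confirms contact. Releasing partway and lifting.

Emit:
{"name": "arm_command", "arguments": {
  "plan": [
    [[0, 0, 0, 0, 0, 0], [0, 0, 0, 0, 0, 0], [0, 0, 0, 0, 0, 0], [0, 0, 0, 0, 0, 0], [0, 0, -1, 0, 0, 0], [0, 0, -3, 0, 0, 0], [0, 0, -6, 0, 0, 0], [0, 0, -10, 0, 0, 0], [5, -1, -11, 0, 0, 0], [9, -1.5, -11, 0, 0, 0], [13, -2, -11, 0, 0, 0], [17, -2.5, -11, 0, 0, 0]]
  ],
  "gripper": -0.3
}}

```text
t: 6.57
tool_pos: [0.4943, 0.0003, 0.3053]
tool_rot: [2.222, 2.219, 0.003]
contact_force: [1.0, 0.8, -0.3]
opening: 0.0557
grip_force: 0.0
```

Emit:
{"name": "arm_command", "arguments": {
  "plan": [
    [[4, -0.5, 0, 0, 0, 0], [8, -1, 0, 0, 0, 0], [12, -1.3, 0, 0, 0, 0], [16, -1, 0, 0, 0, 0], [20, -0.5, -2, 0, 0, 0], [24, 0, -3, 0, 0, 0], [27, 2, -4, 0, 0, 0], [29, 4, -4, 0, 0, 0], [29, 5, -4, 0, 0, 0], [29, 5, -4, 0, 0, 0]]
  ],
  "gripper": -1
}}

```text
t: 7.4
tool_pos: [0.5459, 0.2898, 0.3444]
tool_rot: [2.219, 2.222, 0.001]
contact_force: [-0.7, -0.6, 0.4]
opening: 0.0848
grip_force: 0.0
```

Run:
```python
from h import *
o=get_obs(); print(o['t'],o['tool_pos'],o['tool_rot'],o['contact_force'])
barrels('wrist',reg=(.4,.65,.2,.5))
barrels('side','s3.png',reg=(.5,.54,-.22,-.1),lo=.04,hi=.06)
barrels('scene','c3.png',reg=(.4,.65,.2,.42))
```

```text
7.4 [0.5459122  0.28981278 0.34438186] [2.21946329e+00 2.22205163e+00 1.14870384e-03] [-0.70377624 -0.56513568  0.43088064]
wrist 540 [406.  10.] mean [0.6411 0.4329 0.0401] circ 0.6388 0.4318 r 0.0134
wrist 822 [298. 122.] mean [0.5629 0.3525 0.0427] circ 0.563 0.3524 r 0.0129
side 82 [310. 260.] mean [ 0.5177 -0.1704  0.0461] circ 0.5182 -0.1681 r 0.0152
scene 90 [411. 260.] mean [0.5644 0.3521 0.0421] circ 0.5638 0.3514 r 0.0134
```

Emit:
{"name": "arm_command", "arguments": {
  "plan": [
    [[3, 1, 1, 0, 0, 0], [6.2, 1.7, 3, 0, 0, 0], [6.2, 1.7, 6, 0, 0, 0], [6.2, 1.7, 9, 0, 0, 0], [6.2, 1.7, 12, 0, 0, 0], [6.2, 1.7, 14, 0, 0, 0], [6.2, 1.7, 15.4, 0, 0, 0], [6.2, 1.7, 15.4, 0, 0, 0], [6.2, 1.7, 15.4, 0, 0, 0], [6.2, 1.7, 15.4, 0, 0, 0]]
  ]
}}

```text
t: 8.38
tool_pos: [0.5625, 0.3509, 0.1918]
tool_rot: [2.221, 2.22, 0.004]
contact_force: [-0.7, 0.1, 0.1]
opening: 0.0852
grip_force: 0.0
```

Emit:
{"name": "arm_command", "arguments": {
  "plan": [
    [[0, 0, 0, 0, 0, 0], [0, 0, 0, 0, 0, 0], [0, 0, 0, 0, 0, 0], [0, 0, 0, 0, 0, 0], [0, 0, 0, 0, 0, 0], [0, 0, 0, 0, 0, 0], [0, 0, 0, 0, 0, 0], [0, 0, 0, 0, 0, 0]]
  ],
  "gripper": 1,
  "force": 30
}}

```text
t: 9.05
tool_pos: [0.562, 0.3512, 0.1903]
tool_rot: [2.221, 2.221, 0.001]
contact_force: [-0.8, -0.1, 2.8]
opening: 0.0242
grip_force: 29.8
```

Emit:
{"name": "arm_command", "arguments": {
  "plan": [
    [[0, 0, -1, 0, 0, 0], [0, 0, -3, 0, 0, 0], [0, 0, -6, 0, 0, 0], [0, 0, -9, 0, 0, 0], [0, 0, -11, 0, 0, 0], [0, 0, -11, 0, 0, 0], [0, 0, -11, 0, 0, 0], [0, 0, -11, 0, 0, 0]]
  ]
}}

```text
t: 9.72
tool_pos: [0.5611, 0.3507, 0.298]
tool_rot: [-2.221, -2.221, 0.004]
contact_force: [-0.1, -0.6, -1.7]
opening: 0.0243
grip_force: 29.6
```

Emit:
{"name": "arm_command", "arguments": {
  "plan": [
    [[-3, -0.5, 0, 0, 0, 0], [-7, -1, 0, 0, 0, 0], [-11, -1.5, 0, 0, 0, 0], [-15, -2.2, 0, 0, 0, 0], [-19, -2.8, 0, 0, 0, 0], [-23, -3.4, 0, 0, 0, 0], [-27, -3.8, 0, 0, 0, 0], [-31, -4, 0, 0, 0, 0], [-35, -4.1, 0, 0, 0, 0], [-38, -4.2, 0, 0, 0, 0], [-39.6, -4.2, 0, 0, 0, 0], [-39.6, -4.2, 0, 0, 0, 0]]
  ]
}}

```text
t: 10.72
tool_pos: [0.5188, -0.0477, 0.2972]
tool_rot: [-2.224, -2.214, 0.005]
contact_force: [0.1, 0.9, -0.8]
opening: 0.0242
grip_force: 29.6
```

Emit:
{"name": "arm_command", "arguments": {
  "plan": [
    [[0, 0, 2, 0, 0, 0], [0, 0, 4.5, 0, 0, 0], [0, 0, 7, 0, 0, 0], [0, 0, 8.5, 0, 0, 0], [0, 0, 9.4, 0, 0, 0], [0, 0, 9.8, 0, 0, 0], [0, 0, 10, 0, 0, 0], [0, 0, 10, 0, 0, 0], [0, 0, 10, 0, 0, 0]]
  ]
}}

```text
t: 11.47
tool_pos: [0.5203, -0.045, 0.2007]
tool_rot: [2.22, 2.221, 0.002]
contact_force: [-0.1, 1.0, -0.6]
opening: 0.0241
grip_force: 29.7
```

Emit:
{"name": "arm_command", "arguments": {
  "plan": [
    [[0, 0, 0.2, 0, 0, 0], [0, 0, 0.4, 0, 0, 0], [0, 0, 0.6, 0, 0, 0], [0, 0, 0.6, 0, 0, 0], [0, 0, 0.6, 0, 0, 0]]
  ]
}}

```text
t: 11.88
tool_pos: [0.5203, -0.0451, 0.1952]
tool_rot: [2.221, 2.221, 0.001]
contact_force: [-3.4, 1.3, 6.4]
opening: 0.024
grip_force: 30.3
```

Emit:
{"name": "arm_command", "arguments": {
  "plan": [
    [[0, 0, 0, 0, 0, 0], [0, 0, 0, 0, 0, 0], [0, 0, 0, 0, 0, 0], [0, 0, 0, 0, 0, 0], [0, 0, -1, 0, 0, 0], [0, 0, -3, 0, 0, 0], [0, 0, -6, 0, 0, 0], [0, -1, -10, 0, 0, 0], [0, -2, -14, 0, 0, 0], [0, -3, -18, 0, 0, 0], [0, -3, -22, 0, 0, 0], [0, -3, -22, 0, 0, 0]]
  ],
  "gripper": -0.3
}}

```text
t: 12.88
tool_pos: [0.4906, -0.0452, 0.425]
tool_rot: [2.211, 2.211, 0.014]
contact_force: [0.1, -0.3, 1.5]
opening: 0.0556
grip_force: 0.0
```

Run:
```python
from h import *
o=get_obs(); print(o['t'],o['tool_pos'],o['tool_rot'],o['contact_force'])
barrels('wrist','w4.png',reg=(.48,.56,-.24,.04),lo=.042,hi=.058)
c,im,W=barrels('side','s4.png',reg=(.48,.56,-.24,.04),lo=.042,hi=.06)
```

```text
12.8833 [ 0.49058438 -0.04519615  0.42501481] [2.21072107 2.21071977 0.01425692] [ 0.06371046 -0.26946214  1.52558613]
wrist 434 [300. 175.] mean [ 0.521  -0.0426  0.0474] circ 0.5214 -0.043 r 0.0131
wrist 359 [297. 277.] mean [ 0.52   -0.164   0.0471] circ 0.5198 -0.1653 r 0.0132
side 59 [287. 232.] mean [ 0.5193 -0.0467  0.0466] circ 0.52 -0.0446 r 0.0149
side 75 [310. 260.] mean [ 0.5178 -0.1694  0.0466] circ 0.5181 -0.1678 r 0.0142
```

View pics/s4.png

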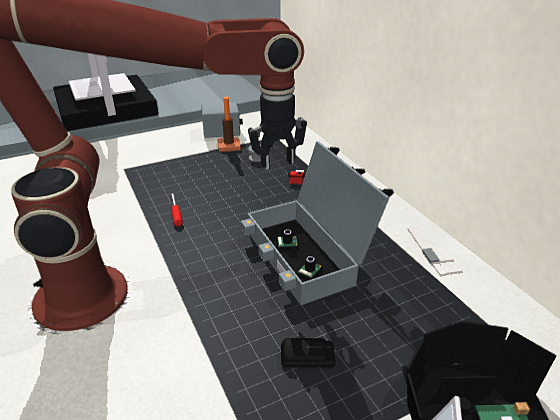

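Both modules stand in the box (tops at 47 mm, side pixels (287,232) and (310,260)), nothing else green remains on the bench. Now going over the lid with the fingers shut.

Emit:
{"name": "arm_command", "arguments": {
  "plan": [
    [[0, 0, -2, 0, 0, 0], [0.4, 0, -4, 0, 0, 0], [0.4, 4, -5, 0, 0, 0], [0.4, 8, -5, 0, 0, 0], [0.4, 12, -5, 0, 0, 0], [0.4, 16, -5, 0, 0, 0], [0.4, 20, -5, 0, 0, 0], [0.4, 24, -5, 0, 0, 0], [0.4, 26, -5, 0, 0, 0], [0.4, 26, -5, 0, 0, 0], [0.4, 26, -5, 0, 0, 0], [0.4, 26, -5, 0, 0, 0]]
  ],
  "gripper": 1
}}

```text
t: 13.98
tool_pos: [0.7494, -0.0409, 0.4617]
tool_rot: [-2.219, -2.22, 0.003]
contact_force: [-0.7, -0.4, -0.7]
opening: 0.0005
grip_force: 0.0
```

Run:
```python
from h import *
o=get_obs(); print(o['t'],o['tool_pos'],o['tool_rot'],o['contact_force'],o['opening'])
c,im,W=shot('side','s5.png')
hx,hz=.600,.0655
p0=np.array([o['tool_pos'][0],o['tool_pos'][2]])
for th in [1.9,1.75,1.6,1.45,1.3,1.15,1.0,.85,.7,.55,.4,.3,.2,.1,0,-.02]:
    r=.155; C=np.array([hx-r*np.cos(th)+.01*np.sin(th), hz+r*np.sin(th)+.01*np.cos(th)])
    x=C[0]+.0145
    if th>1.57: x=hx-.18*np.cos(th)+.01*np.sin(th)+.0145
    tcp=np.array([x,C[1]+.173])
    print(th,tcp.round(3),'tool y,z cm',((tcp-p0)*[100,-100]).round(1))
```

```text
13.9833 [ 0.7494185  -0.04093633  0.46171163] [-2.21940646 -2.21958488  0.00325255] [-0.69220475 -0.42025892 -0.74905337] 0.00048059503725184647
1.9 [0.682 0.382] tool y,z cm [-6.7  8. ]
1.75 [0.656 0.389] tool y,z cm [-9.3  7.2]
1.6 [0.63  0.393] tool y,z cm [-12.    6.9]
1.45 [0.606 0.394] tool y,z cm [-14.4   6.8]
1.3 [0.583 0.391] tool y,z cm [-16.7   7.1]
1.15 [0.56  0.384] tool y,z cm [-18.9   7.8]
1.0 [0.539 0.374] tool y,z cm [-21.    8.7]
0.85 [0.52  0.362] tool y,z cm [-23.  10.]
0.7 [0.502 0.346] tool y,z cm [-24.7  11.6]
0.55 [0.488 0.328] tool y,z cm [-26.2  13.4]
0.4 [0.476 0.308] tool y,z cm [-27.4  15.4]
0.3 [0.469 0.294] tool y,z cm [-28.   16.8]
0.2 [0.465 0.279] tool y,z cm [-28.5  18.3]
0.1 [0.461 0.264] tool y,z cm [-28.8  19.8]
0 [0.459 0.248] tool y,z cm [-29.   21.3]
-0.02 [0.459 0.245] tool y,z cm [-29.   21.6]
```

View pics/s5.png

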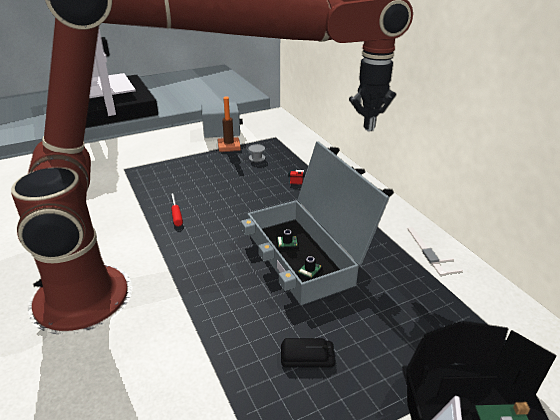

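Gripper (370,115) is beyond and above the lid edge, between knobs 1 and 2 in y. Descending behind the lid and pushing it over.

Emit:
{"name": "arm_command", "arguments": {
  "plan": [
    [[0, 0, 3, 0, 0, 0], [0, 0, 6, 0, 0, 0], [0, 0, 8, 0, 0, 0], [0, -2, 8, 0, 0, 0], [0, -4, 8, 0, 0, 0], [0, -5.5, 8, 0, 0, 0], [0, -6.7, 7.9, 0, 0, 0], [0, -8, 7.6, 0, 0, 0], [0, -9.3, 7.2, 0, 0, 0], [0, -10.7, 7, 0, 0, 0], [0, -12, 6.9, 0, 0, 0], [0, -12, 6.9, 0, 0, 0]]
  ]
}}

```text
t: 15.03
tool_pos: [0.6276, -0.0408, 0.3962]
tool_rot: [2.221, 2.22, 0.002]
contact_force: [0.2, -0.7, 0.2]
opening: 0.0002
grip_force: 0.0
```

Run:
```python
from h import *
o=get_obs(); print(o['t'],o['tool_pos'],o['contact_force'])
c,im,d=shot('side'); W=pts(c,d)
m=(W[...,0]>.5)&(W[...,0]<.72)&(W[...,1]<-.08)&(W[...,1]>-.24)&(W[...,2]>.09)&(W[...,2]<.235)
w=W[m]; v=np.linalg.svd(w-w.mean(0),full_matrices=False)[2][2]; v*=np.sign(v[0]); print('lid angle',np.arctan2(v[0],v[2]),v,len(w))
```

```text
15.0333 [ 0.62757563 -0.0407532   0.39624068] [ 0.21760234 -0.7451883   0.21931713]
lid angle 1.6114634349764771 [ 0.99917063 -0.00227003 -0.0406558 ] 2097
```

Emit:
{"name": "arm_command", "arguments": {
  "plan": [
    [[0, -1.2, -0.1, 0, 0, 0], [0, -2.4, -0.1, 0, 0, 0], [0, -3.5, 0, 0, 0, 0], [0, -4.7, 0.2, 0, 0, 0], [0, -5.8, 0.5, 0, 0, 0], [0, -6.9, 0.9, 0, 0, 0], [0, -8, 1.3, 0, 0, 0], [0, -9, 1.8, 0, 0, 0], [0, -10, 2.4, 0, 0, 0], [0, -11, 3.1, 0, 0, 0], [0, -11.9, 3.9, 0, 0, 0], [0, -12.7, 4.7, 0, 0, 0]]
  ]
}}

```text
t: 16.08
tool_pos: [0.5026, -0.0411, 0.3485]
tool_rot: [2.22, 2.22, 0.002]
contact_force: [1.5, -0.3, 2.3]
opening: 0.0
grip_force: 1.1
```

Run:
```python
from h import *
o=get_obs(); print(o['t'],o['tool_pos'],o['contact_force'])
c,im,d=shot('side','s6.png'); c,im,d=shot('scene','c6.png')
```

```text
16.0833 [ 0.50256034 -0.04108955  0.34851928] [ 1.52425441 -0.30046303  2.33310492]
```

View pics/s6.png

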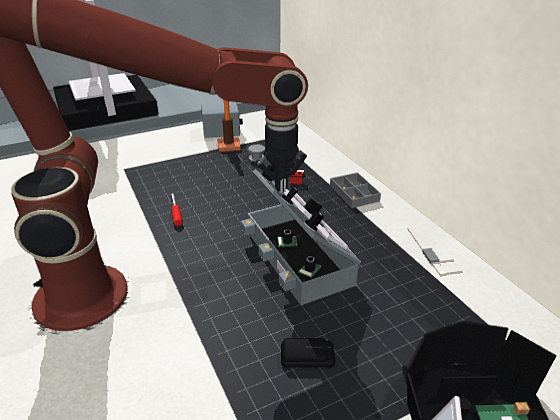

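Lid is at about 0.7 rad, following the fingertips; continuing down.

Emit:
{"name": "arm_command", "arguments": {
  "plan": [
    [[0, -0.8, 0.9, 0, 0, 0], [0, -1.5, 1.8, 0, 0, 0], [0, -2.1, 2.8, 0, 0, 0], [0, -2.7, 3.8, 0, 0, 0], [0, -3.3, 5.2, 0, 0, 0], [0, -3.8, 6.7, 0, 0, 0], [0, -4.1, 8.2, 0, 0, 0], [0, -4.2, 9, 0, 0, 0], [0, -4.3, 9.5, 0, 0, 0], [0, -4.3, 9.8, 0, 0, 0], [0, -4.3, 9.9, 0, 0, 0], [0, -4.3, 9.9, 0, 0, 0]]
  ]
}}

```text
t: 17.18
tool_pos: [0.46, -0.041, 0.2491]
tool_rot: [2.221, 2.221, 0.0]
contact_force: [-0.2, 0.1, -0.2]
opening: 0.0002
grip_force: 0.0
```

Emit:
{"name": "arm_command", "arguments": {
  "plan": [
    [[0, 0, 0.2, 0, 0, 0], [0, 0, 0.4, 0, 0, 0], [0, 0, 0.6, 0, 0, 0], [0, 0, 0.6, 0, 0, 0]]
  ]
}}

```text
t: 17.52
tool_pos: [0.4611, -0.0412, 0.2487]
tool_rot: [-2.219, -2.221, 0.002]
contact_force: [-19.2, 3.9, 35.3]
opening: -0.0
grip_force: 17.8
```

Emit:
{"name": "arm_command", "arguments": {
  "plan": [
    [[0, 0, -1, 0, 0, 0], [0, 0, -4, 0, 0, 0], [0, 0, -8, 0, 0, 0], [-2, 2, -12, 0, 0, 0], [-4, 4, -16, 0, 0, 0], [-5, 6, -20, 0, 0, 0], [-5, 6, -20, 0, 0, 0], [-5, 6, -20, 0, 0, 0], [-5, 6, -20, 0, 0, 0], [-5, 6, -20, 0, 0, 0]]
  ]
}}

```text
t: 18.35
tool_pos: [0.5194, -0.0908, 0.441]
tool_rot: [-2.22, -2.22, 0.002]
contact_force: [-0.2, 0.2, -0.6]
opening: 0.0001
grip_force: 0.0
```

Run:
```python
from h import *
o=get_obs(); print(o['t'],o['tool_pos'],o['tool_rot'])
for n in ('wrist','scene','side'):
    c,im,d=shot(n,n+'7.png'); W=pts(c,d); np.savez(n+'7.npz',W=W,im=im)
    on=(W[...,0]>.41)&(W[...,0]<.63)&(W[...,1]>-.27)&(W[...,1]<.08)
    lid=on&(abs(W[...,2]-.0755)<.006); print(n,'lid z',np.median(W[lid][:,2]),lid.sum())
    m=(on&(W[...,2]>.1015)&(W[...,2]<.116)).astype(np.uint8)
    k,l,s,ce=cv2.connectedComponentsWithStats(m)
    for i in range(1,k):
        if s[i,4]>25:
            w=W[l==i]; w=w[w[:,2]>w[:,2].max()-.006]
            (cx,cy),(a,b),ang=cv2.minAreaRect(np.ascontiguousarray(w[:,:2],dtype=np.float32))
            v=np.linalg.svd(w[:,:2]-w[:,:2].mean(0),full_matrices=False)[2][0]
            print(n,s[i,4],ce[i].round(),w.mean(0).round(4),'rect',np.round([cx,cy,a,b],4),'bar dir deg',np.degrees(np.arctan2(v[1],v[0])).round(1))
```

```text
18.35 [ 0.51936918 -0.09078481  0.44102646] [-2.21983782e+00 -2.22001513e+00  1.60908886e-03]
wrist lid z 0.07570296542716837 36744
wrist 827 [185.  65.] [0.4398 0.0179 0.1112] rect [0.4395 0.0181 0.0416 0.0122] bar dir deg -158.6
wrist 511 [193. 195.] [ 0.4384 -0.0959  0.1111] rect [ 0.438  -0.0963  0.0403  0.0116] bar dir deg -135.4
wrist 645 [285. 187.] [ 0.5254 -0.0886  0.1112] rect [ 0.5256 -0.089   0.0412  0.0125] bar dir deg -1.0
wrist 155 [211. 293.] [ 0.4506 -0.2015  0.1097] rect [ 0.4482 -0.2017  0.0097  0.0197] bar dir deg -8.5
scene lid z 0.07594799366044364 5326
scene 65 [196. 172.] [ 0.4367 -0.2114  0.1115] rect [ 0.4363 -0.211   0.0456  0.0112] bar dir deg 26.0
scene 78 [239. 179.] [ 0.4379 -0.0966  0.1119] rect [ 0.4381 -0.0962  0.0434  0.0129] bar dir deg 43.8
scene 71 [283. 185.] [0.439  0.0186 0.1116] rect [0.4391 0.0185 0.0451 0.0109] bar dir deg 20.0
scene 85 [233. 204.] [ 0.5272 -0.0888  0.1119] rect [ 0.5267 -0.0887  0.0118  0.0436] bar dir deg -0.7
side lid z 0.07556931904959013 4228
side 79 [247. 209.] [0.4365 0.0154 0.1108] rect [0.4372 0.016  0.0407 0.0135] bar dir deg -160.0
side 100 [297. 222.] [ 0.5236 -0.0914  0.111 ] rect [ 0.523  -0.0906  0.0398  0.014 ] bar dir deg 177.4
side 78 [266. 233.] [ 0.4344 -0.1007  0.111 ] rect [ 0.4349 -0.0991  0.042   0.0123] bar dir deg -134.3
side 108 [288. 261.] [ 0.4347 -0.214   0.111 ] rect [ 0.4344 -0.2134  0.0408  0.0123] bar dir deg -154.4
```

View pics/wrist7.png

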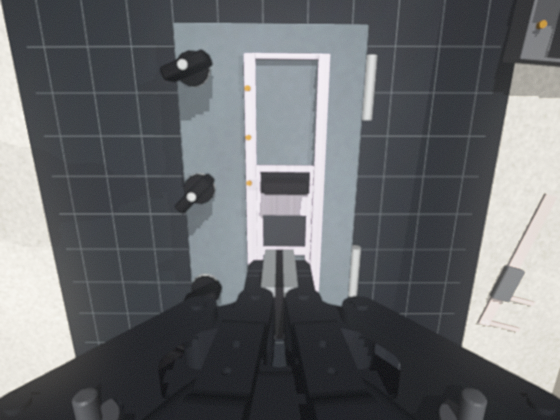

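Lid is closed (top at 75.7 mm). Knobs: wrist pixels (185,65), (193,195), (205,290); bars at 20.7°, 44.5°, 26° (world), which match values 0.46, 0.04, 0.36 rad; the fin (285,185) is at blank. Turning knob 2 first.

Emit:
{"name": "arm_command", "arguments": {
  "plan": [
    [[2, -1.5, 0, 0, 0, -0.12], [4, -3, 0, 0, 0, -0.24], [6, -4.5, 0, 0, 0, -0.36], [8, -6, 2, 0, 0, -0.48], [10, -7.5, 4, 0, 0, -0.6], [10.9, -8, 6, 0, 0, -0.72], [10.9, -8, 8, 0, 0, -0.84], [10.9, -8, 10, 0, 0, -0.96], [10.9, -8, 10, 0, 0, -1.08], [10.9, -8, 10, 0, 0, -1.2], [10.9, -8, 10, 0, 0, -1.32], [10.9, -8, 10, 0, 0, -1.44]]
  ],
  "gripper": 0
}}

```text
t: 19.5
tool_pos: [0.439, 0.0183, 0.3412]
tool_rot: [-0.195, -3.133, -0.0]
contact_force: [0.4, -0.1, 0.8]
opening: 0.0427
grip_force: 0.0
```

Emit:
{"name": "arm_command", "arguments": {
  "plan": [
    [[0, 0, 0, 0, 0, -0.12], [0, 0, 0, 0, 0, -0.24], [0, 0, 0, 0, 0, -0.36], [0, 0, 0, 0, 0, -0.49], [0, 0, 0, 0, 0, -0.49], [0, 0, 0, 0, 0, -0.49]]
  ]
}}

```text
t: 20.0
tool_pos: [0.4392, 0.0182, 0.3417]
tool_rot: [0.557, -3.09, -0.001]
contact_force: [0.3, 0.6, 0.8]
opening: 0.0426
grip_force: 0.0
```

```bash
cat >> h.py <<'E'
def goal(x,y,z):
    o=get_obs(); Rm=R.from_rotvec(o['tool_rot']).as_matrix()
    ty=Rm[:,1]; print('t',round(o['t'],2),'pos',o['tool_pos'].round(4),'tool y deg',np.degrees(np.arctan2(ty[1],ty[0])).round(1),'q6',o['q'][5].round(2),'z axis',Rm[:,2].round(4))
    print('shift cm',(Rm.T@(np.array([x,y,z])-o['tool_pos'])*100).round(2))
E
python3 -c "
from h import *
goal(.439,.018,.26)"
```

```text
t 20.0 pos [0.4392 0.0182 0.3417] tool y deg 110.4 q6 -2.06 z axis [-1.5e-03  2.0e-04 -1.0e+00]
shift cm [ 0.02 -0.02  8.17]
```

Emit:
{"name": "arm_command", "arguments": {
  "plan": [
    [[0, 0, 2.5, 0, 0, 0], [0, 0, 5, 0, 0, 0], [0, 0, 7, 0, 0, 0], [0, 0, 8.2, 0, 0, 0], [0, 0, 8.2, 0, 0, 0], [0, 0, 8.2, 0, 0, 0]]
  ]
}}

```text
t: 20.5
tool_pos: [0.4393, 0.0181, 0.2599]
tool_rot: [0.558, -3.09, -0.001]
contact_force: [-0.8, 0.4, 0.8]
opening: 0.0425
grip_force: 0.0
```

Emit:
{"name": "arm_command", "arguments": {
  "plan": [
    [[0, 0, 0, 0, 0, 0], [0, 0, 0, 0, 0, 0], [0, 0, 0, 0, 0, 0], [0, 0, 0, 0, 0, 0], [0, 0, 0, 0, 0, 0], [0, 0, 0, 0, 0, 0]]
  ],
  "gripper": 1,
  "force": 30
}}

```text
t: 21.0
tool_pos: [0.4403, 0.0183, 0.2623]
tool_rot: [-0.56, 3.089, 0.002]
contact_force: [-2.0, 3.1, 6.2]
opening: 0.0108
grip_force: 34.1
```

Emit:
{"name": "arm_command", "arguments": {
  "plan": [
    [[0, 0, 0, 0, 0, 0.1], [0, 0, 0, 0, 0, 0.2], [0, 0, 0, 0, 0, 0.3], [0, 0, 0, 0, 0, 0.4], [0, 0, 0, 0, 0, 0.5], [0, 0, 0, 0, 0, 0.6], [0, 0, 0, 0, 0, 0.7], [0, 0, 0, 0, 0, 0.8], [0, 0, 0, 0, 0, 0.9], [0, 0, 0, 0, 0, 1.0], [0, 0, 0, 0, 0, 1.1], [0, 0, 0, 0, 0, 1.2]]
  ]
}}

```text
t: 22.0
tool_pos: [0.4399, 0.0164, 0.2622]
tool_rot: [1.287, 2.864, -0.011]
contact_force: [-6.7, -8.7, 8.3]
opening: 0.0115
grip_force: 34.5
```

Emit:
{"name": "arm_command", "arguments": {
  "plan": [
    [[0, 0, 0, 0, 0, 0.1], [0, 0, 0, 0, 0, 0.2], [0, 0, 0, 0, 0, 0.3], [0, 0, 0, 0, 0, 0.4], [0, 0, 0, 0, 0, 0.5], [0, 0, 0, 0, 0, 0.6], [0, 0, 0, 0, 0, 0.68], [0, 0, 0, 0, 0, 0.74], [0, 0, 0, 0, 0, 0.78], [0, 0, 0, 0, 0, 0.78], [0, 0, 0, 0, 0, 0.78]]
  ]
}}

```text
t: 22.92
tool_pos: [0.4389, 0.0161, 0.2622]
tool_rot: [2.272, 2.168, -0.019]
contact_force: [-15.3, -11.4, 16.1]
opening: 0.0115
grip_force: 39.7
```

```bash
python3 -c "
from h import *
goal(.439,.018,.26); o=get_obs(); print(o['contact_force'],o['wrist_torque'],o['opening'])"
```

```text
t 22.92 pos [0.4389 0.0161 0.2622] tool y deg -2.7 q6 -0.08 z axis [-0.0078 -0.0096 -0.9999]
shift cm [0.19 0.   0.22]
[-15.34775258 -11.39418303  16.12311104] [-1.88900378  2.58958451  0.72879365] 0.011530734346979689
```

Emit:
{"name": "arm_command", "arguments": {
  "plan": [
    [[0, 0, 0, 0, 0, 0], [0, 0, 0, 0, 0, 0], [0, 0, 0, 0, 0, 0], [0, 0, 0, 0, 0, 0], [0, 0, -2, 0, 0, 0], [0, 0, -4.5, 0, 0, 0], [-2, 0.1, -6, 0, 0, -0.12], [-4, 0.2, -6, 0, 0, -0.24], [-6, 0.3, -6, 0, 0, -0.36], [-8, 0.4, -6, 0, 0, -0.48], [-10, 0.5, -6, 0, 0, -0.6], [-11.4, 0.5, -6, 0, 0, -0.72]]
  ],
  "gripper": 0
}}

```text
t: 23.92
tool_pos: [0.4391, -0.0974, 0.3207]
tool_rot: [1.36, 2.831, -0.001]
contact_force: [-0.8, 0.7, -0.1]
opening: 0.0429
grip_force: 0.0
```

Emit:
{"name": "arm_command", "arguments": {
  "plan": [
    [[0, 0, 0, 0, 0, -0.12], [0, 0, 0, 0, 0, -0.24], [0, 0, 0, 0, 0, -0.36], [0, 0, 0, 0, 0, -0.48], [0, 0, 0, 0, 0, -0.6], [0, 0, 0, 0, 0, -0.72], [0, 0, 0, 0, 0, -0.84], [0, 0, 0, 0, 0, -0.96], [0, 0, 0, 0, 0, -1.08], [0, 0, 0, 0, 0, -1.2], [0, 0, 0, 0, 0, -1.32], [0, 0, 0, 0, 0, -1.44]]
  ]
}}

```text
t: 24.92
tool_pos: [0.4391, -0.096, 0.3205]
tool_rot: [-0.846, 3.025, -0.0]
contact_force: [0.0, 0.4, 0.8]
opening: 0.0426
grip_force: 0.0
```

Emit:
{"name": "arm_command", "arguments": {
  "plan": [
    [[0, 0, 0, 0, 0, -0.12], [0, 0, 0, 0, 0, -0.24], [0, 0, 0, 0, 0, -0.24], [0, 0, 0, 0, 0, -0.24]]
  ]
}}

```text
t: 25.25
tool_pos: [0.4391, -0.096, 0.3206]
tool_rot: [1.189, -2.908, -0.0]
contact_force: [0.4, 0.6, -0.1]
opening: 0.0429
grip_force: 0.0
```

```bash
python3 -c "
from h import *
goal(.438,-.0965,.264)"
```

```text
t 25.25 pos [ 0.4391 -0.096   0.3206] tool y deg 134.5 q6 -2.73 z axis [-0.  0. -1.]
shift cm [0.11 0.04 5.66]
```

Emit:
{"name": "arm_command", "arguments": {
  "plan": [
    [[0.1, 0, 2, 0, 0, 0], [0.1, 0, 4, 0, 0, 0], [0.1, 0, 5.6, 0, 0, 0], [0.1, 0, 5.6, 0, 0, 0], [0.1, 0, 5.6, 0, 0, 0]]
  ]
}}

```text
t: 25.67
tool_pos: [0.438, -0.0966, 0.2639]
tool_rot: [1.19, -2.906, -0.003]
contact_force: [1.4, -1.6, 0.7]
opening: 0.0428
grip_force: 0.0
```

Emit:
{"name": "arm_command", "arguments": {
  "plan": [
    [[0, 0, 0, 0, 0, 0], [0, 0, 0, 0, 0, 0], [0, 0, 0, 0, 0, 0], [0, 0, 0, 0, 0, 0], [0, 0, 0, 0, 0, 0], [0, 0, 0, 0, 0, 0]]
  ],
  "gripper": 1,
  "force": 30
}}

```text
t: 26.17
tool_pos: [0.4384, -0.0963, 0.2664]
tool_rot: [1.193, -2.906, -0.004]
contact_force: [-5.6, 5.1, 7.7]
opening: 0.011
grip_force: 32.4
```

Emit:
{"name": "arm_command", "arguments": {
  "plan": [
    [[0, 0, 0, 0, 0, 0.1], [0, 0, 0, 0, 0, 0.2], [0, 0, 0, 0, 0, 0.3], [0, 0, 0, 0, 0, 0.4], [0, 0, 0, 0, 0, 0.5], [0, 0, 0, 0, 0, 0.6], [0, 0, 0, 0, 0, 0.7], [0, 0, 0, 0, 0, 0.8], [0, 0, 0, 0, 0, 0.9], [0, 0, 0, 0, 0, 1.0], [0, 0, 0, 0, 0, 1.1], [0, 0, 0, 0, 0, 1.2]]
  ]
}}

```text
t: 27.17
tool_pos: [0.4385, -0.0977, 0.2664]
tool_rot: [0.663, 3.07, -0.006]
contact_force: [-4.7, -4.2, 3.5]
opening: 0.0114
grip_force: 31.9
```

Emit:
{"name": "arm_command", "arguments": {
  "plan": [
    [[0, 0, 0, 0, 0, 0.1], [0, 0, 0, 0, 0, 0.2], [0, 0, 0, 0, 0, 0.3], [0, 0, 0, 0, 0, 0.4], [0, 0, 0, 0, 0, 0.5], [0, 0, 0, 0, 0, 0.6], [0, 0, 0, 0, 0, 0.7], [0, 0, 0, 0, 0, 0.8], [0, 0, 0, 0, 0, 0.9], [0, 0, 0, 0, 0, 1.0], [0, 0, 0, 0, 0, 1.1], [0, 0, 0, 0, 0, 1.16]]
  ]
}}

```text
t: 28.17
tool_pos: [0.4375, -0.0984, 0.2663]
tool_rot: [2.236, 2.206, -0.014]
contact_force: [-12.5, -9.0, 8.8]
opening: 0.0115
grip_force: 32.7
```

```bash
python3 -c "
from h import *
goal(.438,-.0965,.264); o=get_obs(); print(o['contact_force'],o['wrist_torque'],o['opening'])"
```

```text
t 28.17 pos [ 0.4375 -0.0984  0.2663] tool y deg -0.8 q6 -0.37 z axis [-0.0062 -0.0069 -1.    ]
shift cm [0.2  0.04 0.23]
[-12.47868653  -9.03209538   8.81248047] [-1.47116596  2.16540717  0.06802096] 0.01151353746444231
```

Emit:
{"name": "arm_command", "arguments": {
  "plan": [
    [[0, 0, 0, 0, 0, 0.04], [0, 0, 0, 0, 0, 0.04], [0, 0, 0, 0, 0, 0.04]]
  ]
}}

```text
t: 28.42
tool_pos: [0.4375, -0.0984, 0.2664]
tool_rot: [2.273, 2.167, -0.015]
contact_force: [-11.7, -9.8, 8.7]
opening: 0.0112
grip_force: 36.6
```

Emit:
{"name": "arm_command", "arguments": {
  "plan": [
    [[0, 0, 0, 0, 0, 0], [0, 0, 0, 0, 0, 0], [0, 0, 0, 0, 0, 0], [0, 0, 0, 0, 0, 0], [0, 0, -2, 0, 0, 0], [0, 0, -4.5, 0, 0, 0], [-2, 0.1, -6, 0, 0, -0.12], [-4, 0.2, -6, 0, 0, -0.24], [-6, 0.3, -6, 0, 0, -0.36], [-8, 0.4, -6, 0, 0, -0.48], [-10, 0.5, -6, 0, 0, -0.6], [-11.5, 0.5, -6, 0, 0, -0.72]]
  ],
  "gripper": 0
}}

```text
t: 29.42
tool_pos: [0.4377, -0.2131, 0.325]
tool_rot: [1.36, 2.831, -0.0]
contact_force: [-0.5, 1.1, 0.6]
opening: 0.0425
grip_force: 0.0
```

Emit:
{"name": "arm_command", "arguments": {
  "plan": [
    [[0, 0, 0, 0, 0, -0.12], [0, 0, 0, 0, 0, -0.24], [0, 0, 0, 0, 0, -0.36], [0, 0, 0, 0, 0, -0.48], [0, 0, 0, 0, 0, -0.6], [0, 0, 0, 0, 0, -0.72], [0, 0, 0, 0, 0, -0.84], [0, 0, 0, 0, 0, -0.96], [0, 0, 0, 0, 0, -1.08], [0, 0, 0, 0, 0, -1.2], [0, 0, 0, 0, 0, -1.32], [0, 0, 0, 0, 0, -1.36]]
  ]
}}

```text
t: 30.42
tool_pos: [0.4377, -0.2118, 0.3248]
tool_rot: [-0.722, 3.057, 0.0]
contact_force: [0.1, -0.8, -0.1]
opening: 0.0432
grip_force: 0.0
```

Emit:
{"name": "arm_command", "arguments": {
  "plan": [
    [[0, 0, 0, 0, 0, 0], [0, 0, 0, 0, 0, 0]]
  ]
}}

```text
t: 30.58
tool_pos: [0.4377, -0.2118, 0.3247]
tool_rot: [-0.713, 3.059, 0.0]
contact_force: [-0.5, -0.5, -0.5]
opening: 0.0427
grip_force: 0.0
```

```bash
python3 -c "
from h import *
goal(.4363,-.2113,.265)"
```

```text
t 30.58 pos [ 0.4377 -0.2118  0.3247] tool y deg 116.2 q6 -2.63 z axis [ 2.e-04  1.e-04 -1.e+00]
shift cm [0.1  0.11 5.97]
```

Emit:
{"name": "arm_command", "arguments": {
  "plan": [
    [[0.1, 0.1, 2, 0, 0, 0], [0.1, 0.1, 4, 0, 0, 0], [0.1, 0.1, 5.9, 0, 0, 0], [0.1, 0.1, 5.9, 0, 0, 0], [0.1, 0.1, 5.9, 0, 0, 0]]
  ]
}}

```text
t: 31.0
tool_pos: [0.4359, -0.2112, 0.2648]
tool_rot: [0.714, -3.058, -0.003]
contact_force: [0.0, -0.6, 0.2]
opening: 0.0425
grip_force: 0.0
```

Emit:
{"name": "arm_command", "arguments": {
  "plan": [
    [[0, 0, 0, 0, 0, 0], [0, 0, 0, 0, 0, 0], [0, 0, 0, 0, 0, 0], [0, 0, 0, 0, 0, 0], [0, 0, 0, 0, 0, 0], [0, 0, 0, 0, 0, 0]]
  ],
  "gripper": 1,
  "force": 30
}}

```text
t: 31.5
tool_pos: [0.4368, -0.2116, 0.2676]
tool_rot: [-0.715, 3.058, -0.002]
contact_force: [-2.1, 2.9, 6.6]
opening: 0.0115
grip_force: 33.4
```

Emit:
{"name": "arm_command", "arguments": {
  "plan": [
    [[0, 0, 0, 0, 0, 0.1], [0, 0, 0, 0, 0, 0.2], [0, 0, 0, 0, 0, 0.3], [0, 0, 0, 0, 0, 0.4], [0, 0, 0, 0, 0, 0.5], [0, 0, 0, 0, 0, 0.6], [0, 0, 0, 0, 0, 0.7], [0, 0, 0, 0, 0, 0.8], [0, 0, 0, 0, 0, 0.9], [0, 0, 0, 0, 0, 1.0], [0, 0, 0, 0, 0, 1.1], [0, 0, 0, 0, 0, 1.2]]
  ]
}}

```text
t: 32.5
tool_pos: [0.4365, -0.2127, 0.2676]
tool_rot: [1.143, 2.923, -0.008]
contact_force: [-3.3, -4.9, 4.4]
opening: 0.011
grip_force: 33.1
```

Emit:
{"name": "arm_command", "arguments": {
  "plan": [
    [[0, 0, 0, 0, 0, 0.1], [0, 0, 0, 0, 0, 0.2], [0, 0, 0, 0, 0, 0.3], [0, 0, 0, 0, 0, 0.4], [0, 0, 0, 0, 0, 0.5], [0, 0, 0, 0, 0, 0.6], [0, 0, 0, 0, 0, 0.7], [0, 0, 0, 0, 0, 0.8], [0, 0, 0, 0, 0, 0.88], [0, 0, 0, 0, 0, 0.88], [0, 0, 0, 0, 0, 0.88]]
  ]
}}

```text
t: 33.42
tool_pos: [0.4359, -0.2131, 0.2676]
tool_rot: [2.272, 2.166, -0.011]
contact_force: [-8.0, -6.5, 6.8]
opening: 0.0114
grip_force: 37.1
```

```bash
python3 -c "
from h import *
goal(.438,-.0965,.264); o=get_obs(); print(o['contact_force'],o['wrist_torque'],o['opening'])"
```

```text
t 33.42 pos [ 0.4359 -0.2131  0.2676] tool y deg -2.7 q6 -0.56 z axis [-0.0029 -0.0067 -1.    ]
shift cm [11.66 -0.34  0.28]
[-7.97266485 -6.50737544  6.76054547] [-0.94872113  1.45560801  0.65573252] 0.011423678072575917
```

Emit:
{"name": "arm_command", "arguments": {
  "plan": [
    [[0, 0, 0, 0, 0, 0], [0, 0, 0, 0, 0, 0], [0, 0, 0, 0, 0, 0], [0, 0, 0, 0, 0, 0], [0, 0, -3, 0, 0, 0.05], [0, 0, -6, 0, 0, 0.05], [0, 2, -10, 0, 0, 0], [0, 4, -14, 0, 0, -0.04], [-1, 6, -17, 0, 0, -0.04], [-2, 8, -17, 0, 0, -0.04], [-2, 8, -17, 0, 0, -0.04], [-2, 8, -17, 0, 0, -0.04]]
  ],
  "gripper": 0
}}

```text
t: 34.42
tool_pos: [0.5156, -0.2355, 0.4354]
tool_rot: [-2.232, -2.21, 0.0]
contact_force: [-0.2, 0.5, -0.1]
opening: 0.0427
grip_force: 0.0
```

```bash
cat > k.py <<'E'
from h import *
goal(.5262,-.0888,.2565)
for n in ('wrist','scene','side'):
    c,im,d=shot(n,n+'8.png'); W=pts(c,d)
    on=(W[...,0]>.41)&(W[...,0]<.63)&(W[...,1]>-.27)&(W[...,1]<.08)
    lid=on&(abs(W[...,2]-.0755)<.006); print(n,'lid z',np.median(W[lid][:,2]),lid.sum())
    m=(on&(W[...,2]>.1015)&(W[...,2]<.116)).astype(np.uint8)
    k,l,s,ce=cv2.connectedComponentsWithStats(m)
    for i in range(1,k):
        if s[i,4]>25:
            w=W[l==i]; w=w[w[:,2]>w[:,2].max()-.006]
            v=np.linalg.svd(w[:,:2]-w[:,:2].mean(0),full_matrices=False)[2][0]
            (cx,cy),(a,b),ang=cv2.minAreaRect(np.ascontiguousarray(w[:,:2],dtype=np.float32))
            print(n,s[i,4],ce[i].round(),w.mean(0).round(4),'rect',np.round([cx,cy,a,b],4),'dir',np.degrees(np.arctan2(v[1],v[0])).round(1))
E
python3 k.py
```

```text
t 34.42 pos [ 0.5156 -0.2355  0.4354] tool y deg -0.6 q6 -0.55 z axis [-7.e-04  6.e-04 -1.e+00]
shift cm [14.67  0.93 17.89]
wrist lid z 0.07582378817310603 26049
wrist 916 [181.  27.] [ 0.4386 -0.0983  0.1112] rect [ 0.438  -0.0985  0.0387  0.0124] dir -90.8
wrist 996 [288.  14.] [ 0.5257 -0.0901  0.1114] rect [ 0.5258 -0.0898  0.012   0.041 ] dir -0.4
wrist 686 [191. 166.] [ 0.4377 -0.2113  0.1113] rect [ 0.4372 -0.212   0.0418  0.0123] dir -90.5
scene lid z 0.0759563546016272 5331
scene 86 [196. 172.] [ 0.4373 -0.2119  0.1122] rect [ 0.4366 -0.2115  0.0387  0.0145] dir 89.3
scene 89 [239. 178.] [ 0.4375 -0.0971  0.1115] rect [ 0.4376 -0.0967  0.0144  0.0406] dir 89.7
scene 96 [283. 185.] [0.4387 0.0188 0.1116] rect [0.4384 0.0185 0.0406 0.0134] dir 88.7
scene 82 [233. 203.] [ 0.526  -0.0892  0.1123] rect [ 0.5242 -0.0886  0.0109  0.0411] dir 0.3
side lid z 0.07553840611164364 4310
side 63 [248. 209.] [0.436  0.0139 0.1109] rect [0.4361 0.0172 0.0413 0.0121] dir -90.7
side 98 [297. 222.] [ 0.5231 -0.0918  0.1106] rect [ 0.524  -0.091   0.0424  0.0148] dir 178.7
side 80 [266. 233.] [ 0.4347 -0.1004  0.1108] rect [ 0.4356 -0.1002  0.044   0.0122] dir -90.4
side 102 [288. 261.] [ 0.4344 -0.2155  0.1112] rect [ 0.4342 -0.2142  0.0113  0.0421] dir -91.3
```

All three bars now lie along the front edge (89–91°), so the knobs are at their stops and the lid is flat. Now moving to the shutter fin at (0.526, −0.089).

Emit:
{"name": "arm_command", "arguments": {
  "plan": [
    [[2, 0.2, 0, 0, 0, -0.12], [4, 0.4, 0, 0, 0, -0.24], [6, 0.6, 0, 0, 0, -0.36], [8, 0.8, 0, 0, 0, -0.48], [10, 0.9, 0, 0, 0, -0.6], [12, 0.9, 2, 0, 0, -0.72], [14, 0.9, 4, 0, 0, -0.84], [14.6, 0.9, 6, 0, 0, -0.96], [14.6, 0.9, 8, 0, 0, -1.08], [14.6, 0.9, 10, 0, 0, -1.2], [14.6, 0.9, 11, 0, 0, -1.32], [14.6, 0.9, 11, 0, 0, -1.44]]
  ]
}}

```text
t: 35.57
tool_pos: [0.5233, -0.0887, 0.3209]
tool_rot: [-0.211, -3.127, -0.003]
contact_force: [0.6, -1.3, -0.0]
opening: 0.0427
grip_force: 0.0
```

Emit:
{"name": "arm_command", "arguments": {
  "plan": [
    [[0, 0, 0, 0, 0, -0.12], [0, 0, 0, 0, 0, -0.13], [0, 0, 0, 0, 0, -0.13], [0, 0, 0, 0, 0, -0.13]]
  ]
}}

```text
t: 35.9
tool_pos: [0.5251, -0.0894, 0.3255]
tool_rot: [-0.021, -3.141, -0.0]
contact_force: [-0.4, 0.9, 0.6]
opening: 0.0432
grip_force: 0.0
```

```bash
python3 -c "
from h import *
goal(.526,-.0892,.263)"
```

```text
t 35.9 pos [ 0.5251 -0.0894  0.3255] tool y deg 89.2 q6 -1.87 z axis [-3.e-04  1.e-04 -1.e+00]
shift cm [-0.09  0.02  6.25]
```

Emit:
{"name": "arm_command", "arguments": {
  "plan": [
    [[-0.1, 0, 2, 0, 0, 0], [-0.1, 0, 4, 0, 0, 0], [-0.1, 0, 5.6, 0, 0, 0], [-0.1, 0, 6.2, 0, 0, 0], [-0.1, 0, 6.2, 0, 0, 0], [-0.1, 0, 6.2, 0, 0, 0]]
  ]
}}

```text
t: 36.4
tool_pos: [0.5267, -0.0896, 0.264]
tool_rot: [0.018, 3.141, -0.0]
contact_force: [-0.5, -0.6, 0.1]
opening: 0.0426
grip_force: 0.0
```

Emit:
{"name": "arm_command", "arguments": {
  "plan": [
    [[0, 0, 0, 0, 0, 0], [0, 0, 0, 0, 0, 0], [0, 0, 0, 0, 0, 0], [0, 0, 0, 0, 0, 0], [0, 0, 0, 0, 0, 0], [0, 0, 0, 0, 0, 0]]
  ],
  "gripper": 1,
  "force": 30
}}

```text
t: 36.9
tool_pos: [0.5272, -0.0899, 0.2652]
tool_rot: [0.017, 3.139, -0.002]
contact_force: [-1.1, -2.1, 5.4]
opening: 0.0113
grip_force: 33.9
```

Emit:
{"name": "arm_command", "arguments": {
  "plan": [
    [[0, 0.4, 0, 0, 0, 0], [0, 0.9, 0, 0, 0, 0], [0, 1.4, 0, 0, 0, 0], [0, 1.9, 0, 0, 0, 0], [0, 2.4, 0, 0, 0, 0], [0, 2.9, 0, 0, 0, 0], [0, 3.4, 0, 0, 0, 0], [0, 3.9, 0, 0, 0, 0], [0, 4.3, 0, 0, 0, 0], [0, 4.5, 0, 0, 0, 0], [0, 4.5, 0, 0, 0, 0], [0, 4.5, 0, 0, 0, 0]]
  ]
}}

```text
t: 37.9
tool_pos: [0.5276, -0.0447, 0.2652]
tool_rot: [0.016, 3.14, -0.002]
contact_force: [-1.3, -1.2, 6.8]
opening: 0.0115
grip_force: 34.0
```

Emit:
{"name": "arm_command", "arguments": {
  "plan": [
    [[0, 0, 0, 0, 0, 0], [0, 0, 0, 0, 0, 0], [0, 0, 0, 0, 0, 0], [0, 0, 0, 0, 0, 0], [0, 0, 0, 0, 0, 0], [0, 0, 0, 0, 0, 0]]
  ],
  "gripper": 0
}}

```text
t: 38.4
tool_pos: [0.527, -0.0445, 0.2634]
tool_rot: [-0.017, -3.141, -0.0]
contact_force: [-0.2, -0.3, 0.3]
opening: 0.0426
grip_force: 0.0
```

```bash
python3 k.py | grep -v wrist
```

```text
t 38.4 pos [ 0.527  -0.0445  0.2634] tool y deg 89.4 q6 -1.79 z axis [-5.e-04  2.e-04 -1.e+00]
shift cm [ 0.03 -4.43  0.69]
scene lid z 0.07585808262834565 4612
scene 90 [196. 172.] [ 0.4371 -0.2092  0.112 ] rect [ 0.4366 -0.2098  0.0133  0.0385] dir 86.2
scene 72 [285. 185.] [0.4396 0.0249 0.1115] rect [0.4402 0.0244 0.0143 0.0304] dir 89.5
scene 37 [240. 206.] [ 0.5295 -0.068   0.1129] rect [ 0.5273 -0.0661  0.0138  0.024 ] dir -13.6
scene 84 [251. 206.] [ 0.5265 -0.0438  0.1112] rect [ 0.5259 -0.0432  0.043   0.0122] dir -1.1
scene 26 [262. 210.] [ 0.5331 -0.0136  0.1114] rect [ 0.5324 -0.0117  0.008   0.0201] dir -41.0
side lid z 0.07545711847985892 4107
side 65 [248. 209.] [0.4368 0.0138 0.111 ] rect [0.4368 0.0152 0.0419 0.0106] dir -91.2
side 133 [288. 213.] [ 0.5205 -0.0499  0.1126] rect [ 0.5197 -0.0486  0.0649  0.0296] dir -92.5
side 77 [266. 233.] [ 0.435  -0.0998  0.1108] rect [ 0.4352 -0.1     0.0409  0.0115] dir -90.2
side 99 [288. 261.] [ 0.4341 -0.2137  0.1108] rect [ 0.4345 -0.213   0.0405  0.0116] dir -92.2
```

Fin now at y = −0.044, i.e. 45 mm along, at the grey stop. Waiting over three seconds.

Emit:
{"name": "arm_command", "arguments": {
  "plan": [
    [[0, 0, 0, 0, 0, 0], [0, 0, 0, 0, 0, 0], [0, 0, 0, 0, 0, 0], [0, 0, 0, 0, 0, 0], [0, 0, 0, 0, 0, 0], [0, 0, 0, 0, 0, 0], [0, 0, 0, 0, 0, 0], [0, 0, 0, 0, 0, 0], [0, 0, 0, 0, 0, 0], [0, 0, 0, 0, 0, 0], [0, 0, 0, 0, 0, 0], [0, 0, 0, 0, 0, 0]]
  ]
}}

```text
t: 39.55
tool_pos: [0.5271, -0.0445, 0.2637]
tool_rot: [-0.017, -3.142, -0.0]
contact_force: [-0.6, -0.1, 0.5]
opening: 0.0425
grip_force: 0.0
```

Emit:
{"name": "arm_command", "arguments": {
  "plan": [
    [[0, 0, 0, 0, 0, 0], [0, 0, 0, 0, 0, 0], [0, 0, 0, 0, 0, 0], [0, 0, 0, 0, 0, 0], [0, 0, 0, 0, 0, 0], [0, 0, 0, 0, 0, 0], [0, 0, 0, 0, 0, 0], [0, 0, 0, 0, 0, 0], [0, 0, 0, 0, 0, 0], [0, 0, 0, 0, 0, 0], [0, 0, 0, 0, 0, 0], [0, 0, 0, 0, 0, 0]]
  ]
}}

```text
t: 40.55
tool_pos: [0.5271, -0.0446, 0.2637]
tool_rot: [0.017, 3.142, -0.0]
contact_force: [0.6, 0.2, 0.0]
opening: 0.0426
grip_force: 0.0
```

Emit:
{"name": "arm_command", "arguments": {
  "plan": [
    [[0, 0, 0, 0, 0, 0], [0, 0, 0, 0, 0, 0], [0, 0, 0, 0, 0, 0], [0, 0, 0, 0, 0, 0], [0, 0, 0, 0, 0, 0], [0, 0, 0, 0, 0, 0], [0, 0, 0, 0, 0, 0], [0, 0, 0, 0, 0, 0], [0, 0, 0, 0, 0, 0], [0, 0, 0, 0, 0, 0], [0, 0, 0, 0, 0, 0], [0, 0, 0, 0, 0, 0]]
  ]
}}

```text
t: 41.55
tool_pos: [0.5271, -0.0445, 0.2637]
tool_rot: [-0.017, -3.142, 0.0]
contact_force: [0.4, 0.1, 0.7]
opening: 0.0429
grip_force: 0.0
```

Emit:
{"name": "arm_command", "arguments": {
  "plan": [
    [[0, 0, 0, 0, 0, 0], [0, 0, 0, 0, 0, 0], [0, 0, 0, 0, 0, 0], [0, 0, 0, 0, 0, 0], [0, 0, 0, 0, 0, 0], [0, 0, 0, 0, 0, 0], [0, 0, 0, 0, 0, 0], [0, 0, 0, 0, 0, 0], [0, 0, 0, 0, 0, 0], [0, 0, 0, 0, 0, 0], [0, 0, 0, 0, 0, 0], [0, 0, 0, 0, 0, 0]]
  ]
}}

```text
t: 42.55
tool_pos: [0.5271, -0.0446, 0.2637]
tool_rot: [0.017, 3.142, -0.0]
contact_force: [-0.8, 0.5, 0.5]
opening: 0.043
grip_force: 0.0
```

Emit:
{"name": "arm_command", "arguments": {
  "plan": [
    [[0, 0, 0, 0, 0, 0], [0, 0, 0, 0, 0, 0], [0, 0, 0, 0, 0, 0], [0, 0, 0, 0, 0, 0], [0, 0, 0, 0, 0, 0], [0, 0, 0, 0, 0, 0]]
  ],
  "gripper": 1
}}

```text
t: 43.05
tool_pos: [0.5271, -0.0447, 0.2638]
tool_rot: [0.017, 3.142, -0.001]
contact_force: [-0.2, -1.3, 0.2]
opening: 0.0112
grip_force: 33.7
```

Emit:
{"name": "arm_command", "arguments": {
  "plan": [
    [[0, 0.4, 0, 0, 0, 0], [0, 0.9, 0, 0, 0, 0], [0, 1.4, 0, 0, 0, 0], [0, 1.9, 0, 0, 0, 0], [0, 2.4, 0, 0, 0, 0], [0, 2.9, 0, 0, 0, 0], [0, 3.4, 0, 0, 0, 0], [0, 3.9, 0, 0, 0, 0], [0, 4.3, 0, 0, 0, 0], [0, 4.5, 0, 0, 0, 0], [0, 4.5, 0, 0, 0, 0], [0, 4.5, 0, 0, 0, 0]]
  ]
}}

```text
t: 44.05
tool_pos: [0.5276, 0.0002, 0.2638]
tool_rot: [-0.017, -3.141, 0.003]
contact_force: [-2.0, -5.2, 2.2]
opening: 0.0113
grip_force: 33.7
```

Emit:
{"name": "arm_command", "arguments": {
  "plan": [
    [[0, 0, 0, 0, 0, 0], [0, 0, 0, 0, 0, 0], [0, 0, 0, 0, 0, 0], [0, 0, 0, 0, 0, 0], [0, 0, -2, 0, 0, 0], [0, 0, -5, 0, 0, 0], [0, 0, -9, 0, 0, 0], [0, 0, -13, 0, 0, 0], [4, 0, -17, 0, 0, 0], [7, 0, -19, 0, 0, 0], [7, 0, -19, 0, 0, 0], [7, 0, -19, 0, 0, 0]]
  ],
  "gripper": 0
}}

```text
t: 45.05
tool_pos: [0.4566, 0.0014, 0.4571]
tool_rot: [0.017, 3.135, -0.001]
contact_force: [0.2, -0.7, -0.1]
opening: 0.0428
grip_force: 0.0
```

```bash
python3 k.py
```

```text
t 45.05 pos [0.4566 0.0014 0.4571] tool y deg 89.4 q6 -1.72 z axis [ 7.e-03 -7.e-04 -1.e+00]
shift cm [-6.92 -8.94 20.12]
wrist lid z 0.07579750380138206 30549
wrist 599 [ 61. 163.] [ 0.4364 -0.2103  0.1114] rect [ 0.4365 -0.2111  0.0409  0.0111] dir 88.8
wrist 590 [178. 163.] [ 0.4376 -0.0955  0.1114] rect [ 0.4377 -0.096   0.0418  0.0118] dir 89.2
wrist 547 [295. 162.] [0.4382 0.0177 0.1113] rect [0.4385 0.0176 0.0406 0.0117] dir 89.1
wrist 446 [278. 244.] [ 0.5241 -0.      0.1115] rect [ 5.255e-01 -4.000e-04  1.140e-02  4.170e-02] dir 0.0
scene lid z 0.07597619038085679 5325
scene 84 [196. 172.] [ 0.4372 -0.2109  0.1117] rect [ 0.4356 -0.2108  0.0407  0.0151] dir 86.1
scene 92 [239. 178.] [ 0.438  -0.096   0.1119] rect [ 0.4379 -0.0959  0.0391  0.014 ] dir 89.2
scene 95 [283. 185.] [0.4389 0.0196 0.1116] rect [0.4391 0.0187 0.0134 0.0416] dir 87.6
scene 79 [269. 209.] [0.5264 0.0014 0.1114] rect [0.5268 0.001  0.0415 0.0111] dir 1.1
side lid z 0.07553376299622594 4304
side 86 [281. 204.] [ 0.5241 -0.0023  0.1109] rect [ 5.246e-01 -1.000e-04  1.920e-02  4.060e-02] dir 179.4
side 64 [248. 209.] [0.4361 0.0141 0.1113] rect [0.4357 0.0157 0.0118 0.0404] dir -93.7
side 81 [266. 233.] [ 0.4348 -0.0997  0.1114] rect [ 0.4351 -0.0992  0.04    0.0113] dir -89.2
side 101 [288. 261.] [ 0.434  -0.2151  0.1109] rect [ 0.4337 -0.2131  0.0128  0.0418] dir -90.2
```

View pics/scene8.png

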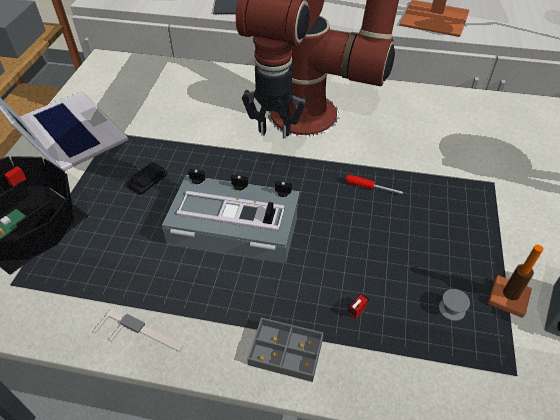

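Lid closed, three bars along the front edge at (197,175), (240,181), (283,187), the fin at the open end (269,209), white port visible at (231,211), bystanders untouched. Handing in.

```bash
python3 -c "
from station import *
print(finish_job())"
```

```text
the job is handed in; nothing more can be done
None
```

I stood both camera modules on the box floor, closed the lid, and turned the three knobs to their stops; I then slid the shutter to the grey filter, left it over 4 s, and moved it on to the open window. The job was handed in at about 45 s, and `finish_job()` gave no verdict.

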